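Sieve the tube end plugs by size

TASK

Take the hand sieve from its sloping stand by the bail handle, shake the four small plugs through its mesh into the deep box while the two large ones stay in the sieve, then tip the large plugs over the lip into the shallow tray. Put the empty sieve back on its stand as it was, against the stop with the lip end high. Do not knock over or shift the flask, the glue bottle, the small carton or the tape measure.

Things in the scene. Friction and masses are not known exactly. Their poses are not given: they have to be found in the camera images.
- sieve_grip (a point): Centre of the black rubber grip bar of the hand sieve, an open metal tray (196 x 156 mm, walls 45 mm high on three sides, 0.30 to 0.49 kg) under a rigid bail. Axes are the sieve's: z up out of the tray, y along the bar, x towards the open side (lip). The bar is flat-sided: 20 mm thick (x), 106 mm long (y), 32 mm tall (z); grip of about 60 N. The tray's underside is at z = -120 mm.
- sieve_floor (a point): Top face of the sieve's floor, 111 mm straight below the grip's centre, same axes. In x from here: back wall at -92 mm, blank deck to -22, open mesh with openings about 40 mm square from -22 to +67, then a plain lip rising at 28 degrees to +98. Side walls at y = +-75 mm.
- sieve_lip (a point): Middle of the top edge of the sieve's lip, over which large plugs leave: +98 mm in x and -95 mm in z from the grip's centre, same axes.
- park_grip (a point): Place of the grip's centre when the sieve is on its stand (fixed on the stand): a plywood board inclined 25 degrees, a stop across its low end, low guides at the sides (15 mm play each). The sieve lies lip end high, its z leaning 25 degrees to the low end, its back wall within 3 mm of the stop. Axes are the stand's: z vertical, x level towards the high (lip) end.
- park_lip (a point): Where the sieve's lip point lies when the sieve is on its stand (fixed on the stand). The stand covers about 200 x 205 mm of bench under the sieve and is 100 mm high at the lip end.
- deep_box: Open cardboard box, 170 x 180 mm (its x, y), 80 mm high, walls 4 mm; fixed; origin at the centre of its underside, z up.
- shallow_tray: Open cardboard tray, 180 x 200 mm (its x, y), 40 mm high, walls 4 mm; fixed; origin at the centre of its underside, z up.
- large_1_mid (a point): Centre of a large round white tube end plug (66 mm across, 20 mm high, 40 g, slick plastic: slides on the sieve beyond about 11 to 15 degrees); too big for the mesh. z along its axis.
- large_2_mid (a point): Centre of a large round white tube end plug (66 mm across, 20 mm high, 40 g, slick plastic: slides on the sieve beyond about 11 to 15 degrees); too big for the mesh. z along its axis.
- small_1_mid (a point): Centre of a small round white tube end plug (32 mm across, 14 mm high, 14 g, same slick plastic); passes the mesh. z along its axis.
- small_2_mid (a point): Centre of a small round white tube end plug (32 mm across, 14 mm high, 14 g, same slick plastic); passes the mesh. z along its axis.
- small_3_mid (a point): Centre of a small round white tube end plug (32 mm across, 14 mm high, 14 g, same slick plastic); passes the mesh. z along its axis.
- small_4_mid (a point): Centre of a small round white tube end plug (32 mm across, 14 mm high, 14 g, same slick plastic); passes the mesh. z along its axis.
- flask_mid (a point): Centre of an upright metal drinking flask, 68 mm across, 247 mm tall (loose, a bystander).
- riser_rail (a point): Middle of the front rail of the fixed blue tube riser at the back left of the bench: 28 mm tube along y, level at this height, with a leg down to the bench (foot 60 mm across) 180 mm to either side. Above and behind the rail are a shelf and tall things: keep hand and arm in front of it. A big carton beyond the bench's right side begins 0.87 m to the right (-y) of here, up to 0.41 m high.
- glue_mid (a point): Centre of an upright glue bottle, 42 mm across, 112 mm tall (loose, a bystander).
- small_box_mid (a point): Centre of a small kraft carton, 51 x 50 mm, 66 mm tall (loose, a bystander).
- measure_mid (a point): Centre of a tape measure standing on edge, 35 x 75 mm, 62 mm tall (loose, a bystander).

How it is judged:
On the way, in this order (a step that is already met when the one before it is completed fails the run):
1. the sieve is off its stand with all six plugs in it (distance between sieve_grip and park_grip above 0.06 m and x of small_1_mid in the frame of sieve_grip between -0.095 and 0.11 m and y of small_1_mid in the frame of sieve_grip between -0.078 and 0.078 m and z of small_1_mid in the frame of sieve_grip between -0.122 and -0.055 m and x of small_2_mid in the frame of sieve_grip between -0.095 and 0.11 m and y of small_2_mid in the frame of sieve_grip between -0.078 and 0.078 m and z of small_2_mid in the frame of sieve_grip between -0.122 and -0.055 m and x of small_3_mid in the frame of sieve_grip between -0.095 and 0.11 m and y of small_3_mid in the frame of sieve_grip between -0.078 and 0.078 m and z of small_3_mid in the frame of sieve_grip between -0.122 and -0.055 m and x of small_4_mid in the frame of sieve_grip between -0.095 and 0.11 m and y of small_4_mid in the frame of sieve_grip between -0.078 and 0.078 m and z of small_4_mid in the frame of sieve_grip between -0.122 and -0.055 m and x of large_1_mid in the frame of sieve_grip between -0.095 and 0.11 m and y of large_1_mid in the frame of sieve_grip between -0.078 and 0.078 m and z of large_1_mid in the frame of sieve_grip between -0.122 and -0.055 m and x of large_2_mid in the frame of sieve_grip between -0.095 and 0.11 m and y of large_2_mid in the frame of sieve_grip between -0.078 and 0.078 m and z of large_2_mid in the frame of sieve_grip between -0.122 and -0.055 m), for 0.1 s.
2. the four small plugs lie in the deep box and both large plugs are still in the sieve (x of small_1_mid in the frame of deep_box between -0.085 and 0.085 m and y of small_1_mid in the frame of deep_box between -0.09 and 0.09 m and z of small_1_mid in the frame of deep_box between 0 and 0.07 m and x of small_2_mid in the frame of deep_box between -0.085 and 0.085 m and y of small_2_mid in the frame of deep_box between -0.09 and 0.09 m and z of small_2_mid in the frame of deep_box between 0 and 0.07 m and x of small_3_mid in the frame of deep_box between -0.085 and 0.085 m and y of small_3_mid in the frame of deep_box between -0.09 and 0.09 m and z of small_3_mid in the frame of deep_box between 0 and 0.07 m and x of small_4_mid in the frame of deep_box between -0.085 and 0.085 m and y of small_4_mid in the frame of deep_box between -0.09 and 0.09 m and z of small_4_mid in the frame of deep_box between 0 and 0.07 m and x of large_1_mid in the frame of sieve_grip between -0.095 and 0.11 m and y of large_1_mid in the frame of sieve_grip between -0.078 and 0.078 m and z of large_1_mid in the frame of sieve_grip between -0.122 and -0.055 m and x of large_2_mid in the frame of sieve_grip between -0.095 and 0.11 m and y of large_2_mid in the frame of sieve_grip between -0.078 and 0.078 m and z of large_2_mid in the frame of sieve_grip between -0.122 and -0.055 m), for 0.2 s.
3. the two large plugs lie in the shallow tray (x of large_1_mid in the frame of shallow_tray between -0.09 and 0.09 m and y of large_1_mid in the frame of shallow_tray between -0.1 and 0.1 m and z of large_1_mid in the frame of shallow_tray between 0 and 0.055 m and x of large_2_mid in the frame of shallow_tray between -0.09 and 0.09 m and y of large_2_mid in the frame of shallow_tray between -0.1 and 0.1 m and z of large_2_mid in the frame of shallow_tray between 0 and 0.055 m), for 0.2 s.
At the end, for the whole second after the job is handed in: All four small plugs are inside the deep box and both large ones inside the shallow tray; the sieve lies on its stand as at the start, grip and lip each within 25 mm of their places (all of step 3 and x of small_1_mid in the frame of deep_box between -0.085 and 0.085 m and y of small_1_mid in the frame of deep_box between -0.09 and 0.09 m and z of small_1_mid in the frame of deep_box between 0 and 0.07 m and x of small_2_mid in the frame of deep_box between -0.085 and 0.085 m and y of small_2_mid in the frame of deep_box between -0.09 and 0.09 m and z of small_2_mid in the frame of deep_box between 0 and 0.07 m and x of small_3_mid in the frame of deep_box between -0.085 and 0.085 m and y of small_3_mid in the frame of deep_box between -0.09 and 0.09 m and z of small_3_mid in the frame of deep_box between 0 and 0.07 m and x of small_4_mid in the frame of deep_box between -0.085 and 0.085 m and y of small_4_mid in the frame of deep_box between -0.09 and 0.09 m and z of small_4_mid in the frame of deep_box between 0 and 0.07 m and distance between sieve_grip and park_grip below 0.025 m and distance between sieve_lip and park_lip below 0.025 m); the robot touches nothing.
It fails at once if the flask is shifted more than 30 mm or knocked over (distance of flask_mid from where it was at the start of the episode above 0.03 m or angle between flask_mid's own z axis and vertical above 0.35 rad).
It fails at once if the glue bottle is shifted more than 30 mm or knocked over (distance of glue_mid from where it was at the start of the episode above 0.03 m or angle between glue_mid's own z axis and vertical above 0.35 rad).
It fails at once if the small carton is shifted more than 30 mm or knocked over (distance of small_box_mid from where it was at the start of the episode above 0.03 m or angle between small_box_mid's own z axis and vertical above 0.35 rad).
It fails at once if the tape measure is shifted more than 30 mm or knocked over (distance of measure_mid from where it was at the start of the episode above 0.03 m or angle between measure_mid's own z axis and vertical above 0.35 rad).
It also fails if it takes over 72 s, if anything falls off the work surface, if the arm or the gripper's body presses on something with over 40 N, if the wrist force passes 120 N, or if a joint passes its speed limit or range.

ROBOT

A 7-joint arm with a two-finger parallel gripper is mounted at the origin on a cart in front of the work surface, level with it; the furniture and walls round the work are solid. World frame = base frame: x ahead of the robot, y to its left, z up, the work surface at z = 0. Lengths are in m, angles in rad, forces in N, time in s.
With the tool pointing down it reaches from about 0.425 to 0.925 m from the base axis. Payload 6.8 kg.
Tool frame: the origin (TCP) lies at the very end of the fingers, on their centre line; the grasp point (between the pads) lies 19 mm behind it; z points along the fingers, x is the direction in which the jaws open and shut, and the axes are right-handed (so a half turn about z gives the same grasp; the last joint's range is limited). The gripper opens to 85 mm and grips with 20 to 120 N. Pads are 22 mm wide; open, the fingers measure 114 mm over their backs; the gripper's body (76 mm by 85 mm) begins 54 mm behind the grasp point. The pads swing forward as they close: fully open they stand 13 mm farther back than shut.
Start: joints at [-1.304, 0.477, 0.022, 1.555, -0.011, 1.109, -0.083], TCP at [0.247, 0.628, 0.231] pointing down, gripper open.
Joint ranges: [-2.96, 2.96], [-0.34, 2.1], [-1.41, 1.46], [0.24, 2.44], [-1.37, 4.51], [0.17, 1.92], [-2.96, 2.96]. Speed limits (rad/s): [2.39, 2.39, 3.14, 3.14, 3.14, 3.14, 3.14].

INTERFACE

Orientations are given as a rotation vector (axis times angle).
In Python, from bench import r, grab_frame gives the robot as it stands. The module is installed in compiled form; this text tells all that it offers.
- The arm moves only by the tool send_rows, never from a script. Its argument "series" is a list of rows, each a list of 2 entries, a list of its own where there are three numbers: the shift along the tool's x, y, z in m, then the turn, a rotation vector about the tool's x, y, z in units of 5 degrees (1.0 is 5 degrees). A call has 1 to 20 rows; each row shifts and turns the commanded pose from where the row before left it, along the tool's axes as they then stand; what a row does not reach is not made up. A row lasts 1/8 s, in which the tool goes at most 62.5 mm and 10.7 degrees, less where a joint would pass 70% of its speed; a pose out of reach is approached as far as the arm can. A call is refused whole if a number of a shift passes 0.0625 or a number of a turn 1, either way. A call with a gripper value outside its range is refused whole. "fingers" is the closure in counts, from 0 (fully open) to 255 (shut), set as the call begins (left out, the last holds). The fingers move at their own pace and stop on an object; "grip_force" is the grip in N (left out, the last holds). Time passes only in rows, so rows that do not move let the fingers close. It gives the time, the measured TCP pose, the force and the opening at its end, in the units of the state.
- r.get_obs(): the state, without advancing time (a new reading comes with each control period).
- grab_frame(name): name is "side" or "top" or "wrist"; returns a dict with "frame" (400x640x3 uint8, red, green, blue), "fx", "fy", "cx", "cy" (pixels), "origin" and "rotation" of the camera in the world; the wrist camera has in their place "T_tool_cam" (4x4, takes a point from camera to tool coordinates, whose origin is the TCP and whose axes are the tool frame's). Camera axes: x right, y down, z forward; pixel columns grow to the right and rows downward; lengths in m; the calibration is good to about 2 mm. A picture is of the moment at which its call begins: read the wrist's pose just before it. There is no depth.
- r.hand_in(): hands the job in, once; it reports no verdict.
The state is a dict: "clock": time; "joints": joint angles; "qvel": joint speeds; "tau": joint torques, N m; "tcp_pos": TCP position; "orientation": TCP orientation; "contact_force": force on the tool from outside, world axes, zero at the start; "moment": the same for the moment, N m; "grip_width": finger opening in m.
Only numpy, scipy, OpenCV 4.12 (cv2) and the standard library are available. Lean on these libraries where they do the work, as an engineer would, in place of code of your own. Each camera call takes 0.05 s, during which the arm holds its last target.

## Working session

There is one attempt and no reset: what is moved stays moved. The work goes in short steps, Python scripts to look and compute and a tool call to move; the robot and the scene stay as the last step left them, time stands still between calls to the robot, and variables do not carry over. Pictures are saved under pics/ and viewed, and the job is handed in when it is done.

Besides the shell and the picture viewer there is one more tool, called in YAML: its name, and indented under it one key for each argument. send_rows: Moves the arm, as the interface text tells. Its arguments: {"type":"object","properties":{"series":{"type":"array"},"fingers":{"type":"number"},"grip_force":{"type":"number"}},"required":["series"]}

```bash
mkdir -p pics; ls; python3 - <<'E'
from bench import r, grab_frame
import cv2,numpy as np
np.set_printoptions(precision=4,suppress=True)
o=r.get_obs(); print(o)
for n in ["side","top","wrist"]:
    f=grab_frame(n); cv2.imwrite(f"pics/{n}0.png",f["frame"][:,:,::-1])
    print(n,{k:v for k,v in f.items() if k!="frame"})
E
```

```text
pics
{'clock': 0.0, 'joints': array([-1.3041,  0.4778,  0.0223,  1.5565, -0.0115,  1.1093, -0.083 ]), 'qvel': array([-0.0014, -0.0011, -0.0001,  0.0007,  0.0015,  0.0007,  0.0005]), 'tau': array([ -0.0011, -59.6448,   1.6075, -28.1194,   0.0124,   0.0094,
         0.    ]), 'tcp_pos': array([0.2469, 0.6276, 0.2303]), 'orientation': array([ 2.5954,  1.7681, -0.0023]), 'contact_force': array([0.3549, 0.7968, 0.0324]), 'moment': array([0.0351, 0.0226, 0.0218]), 'grip_width': 0.08554002752459192}
side {'fx': 511.0285198394863, 'fy': 511.0285198394863, 'cx': 327.74914917876964, 'cy': 202.2757636651884, 'origin': array([0.345 , 1.0808, 1.4425]), 'rotation': array([-0.3155,  2.8787, -1.0517])}
top {'fx': 480.70466488146747, 'fy': 480.70466488146747, 'cx': 317.2946220378149, 'cy': 201.4554000124251, 'origin': array([0.3517, 0.0257, 1.7632]), 'rotation': array([-2.1205,  2.1628, -0.1436])}
wrist {'fx': 278.31923830575, 'fy': 278.31923830575, 'cx': 322.25109650575934, 'cy': 198.93219471336477, 'T_tool_cam': array([[ 1.    ,  0.0005,  0.0002,  0.0004],
       [-0.0006,  0.9616,  0.2745, -0.0695],
       [-0.0001, -0.2745,  0.9616, -0.1431],
       [ 0.    ,  0.    ,  0.    ,  1.    ]])}
```

View pics/side0.png

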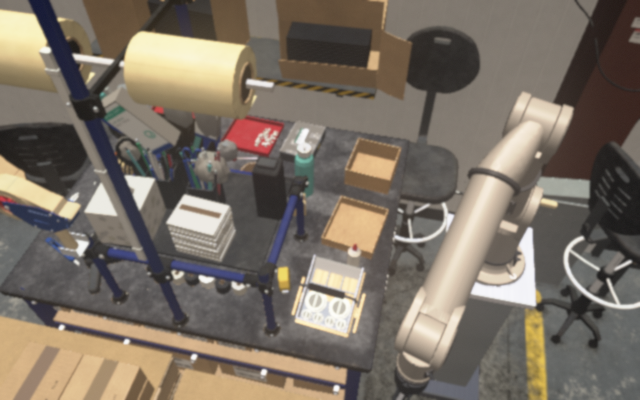

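View pics/top0.png

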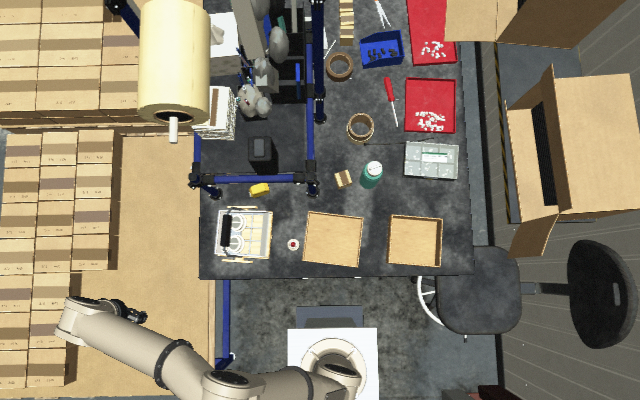

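View pics/wrist0.png

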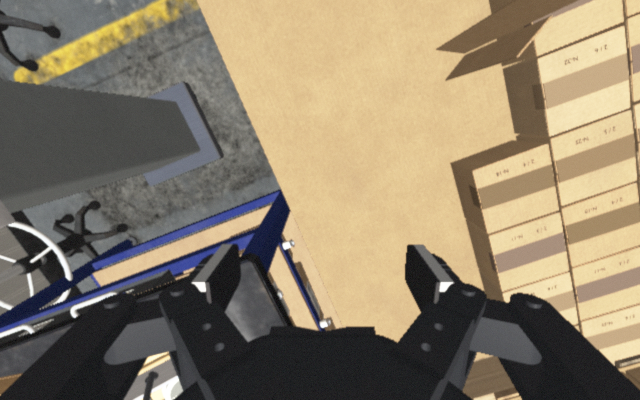

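```bash
cat > h.py <<'E'
import numpy as np,cv2
from scipy.spatial.transform import Rotation as R
np.set_printoptions(precision=4,suppress=True)
def cam(f,tcp=None,ori=None):
    if "origin" in f: return np.array(f["origin"]),R.from_rotvec(f["rotation"]).as_matrix()
    T=np.eye(4);T[:3,:3]=R.from_rotvec(ori).as_matrix();T[:3,3]=tcp
    T=T@f["T_tool_cam"];return T[:3,3],T[:3,:3]
def ray(f,u,v,c):
    d=c[1]@np.array([(u-f["cx"])/f["fx"],(v-f["cy"])/f["fy"],1.]);return c[0],d/np.linalg.norm(d)
def plane(f,u,v,z,c):
    o,d=ray(f,u,v,c);return o+d*(z-o[2])/d[2]
def tri(rays):
    A=np.zeros((3,3));b=np.zeros(3)
    for o,d in rays:
        P=np.eye(3)-np.outer(d,d);A+=P;b+=P@o
    x=np.linalg.solve(A,b);return x,[np.linalg.norm((np.eye(3)-np.outer(d,d))@(x-o)) for o,d in rays]
def proj(f,p,c):
    q=c[1].T@(np.array(p)-c[0]);return np.array([f["cx"]+f["fx"]*q[0]/q[2],f["cy"]+f["fy"]*q[1]/q[2]])
E
python3 - <<'E'
import cv2
a=cv2.imread("pics/top0.png");cv2.imwrite("pics/t0z1.png",cv2.resize(a[160:285,195:345],None,fx=5,fy=4.8*5/4.8,interpolation=cv2.INTER_CUBIC)[:600])
cv2.imwrite("pics/t0z2.png",cv2.resize(a[150:280,290:450],None,fx=4.6,fy=4.6,interpolation=cv2.INTER_CUBIC)[:600])
a=cv2.imread("pics/side0.png");cv2.imwrite("pics/s0z1.png",cv2.resize(a[230:345,260:400],None,fx=5,fy=5,interpolation=cv2.INTER_CUBIC)[:600])
cv2.imwrite("pics/s0z2.png",cv2.resize(a[120:270,270:420],None,fx=4,fy=4,interpolation=cv2.INTER_CUBIC)[:600])
E
```

```text
(no output)
```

View pics/t0z1.png

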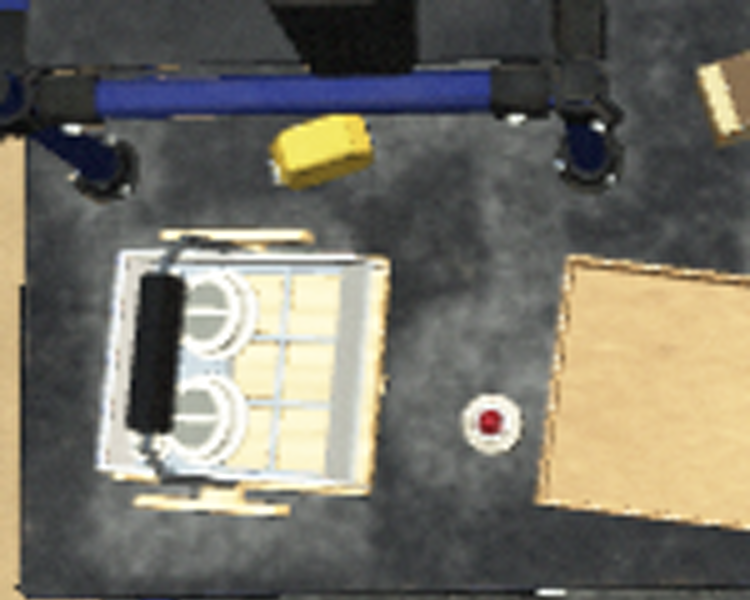

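View pics/s0z1.png

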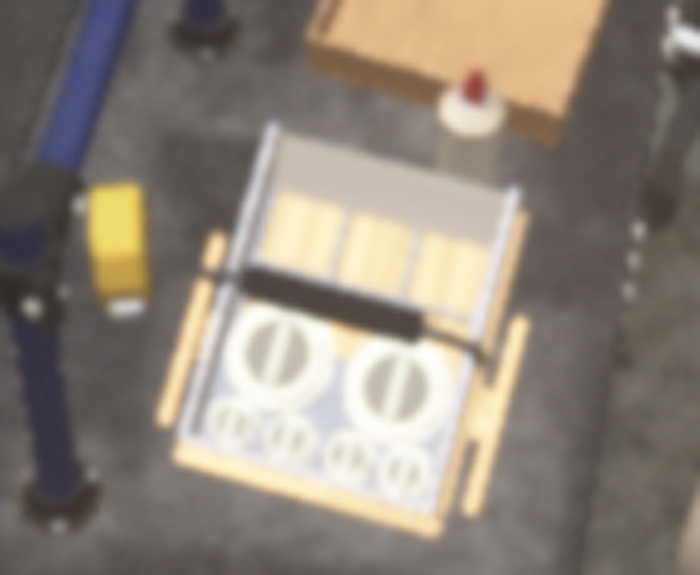

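View pics/t0z2.png

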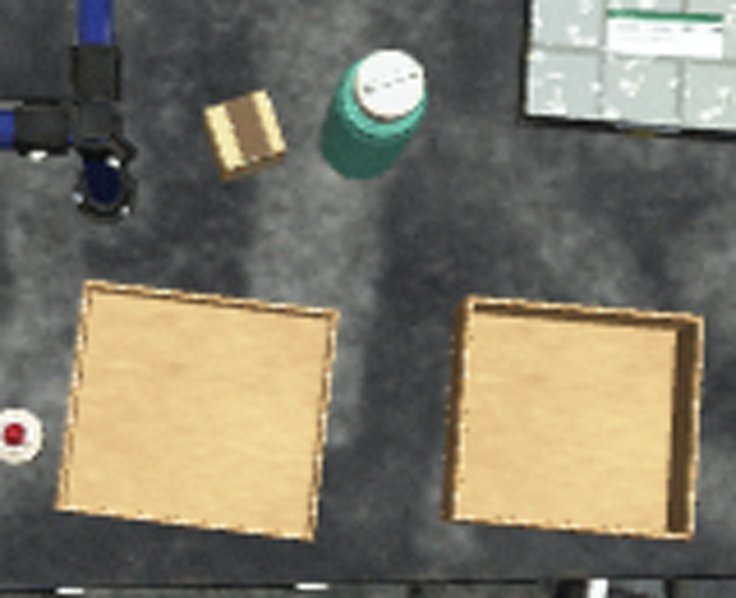

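View pics/s0z2.png

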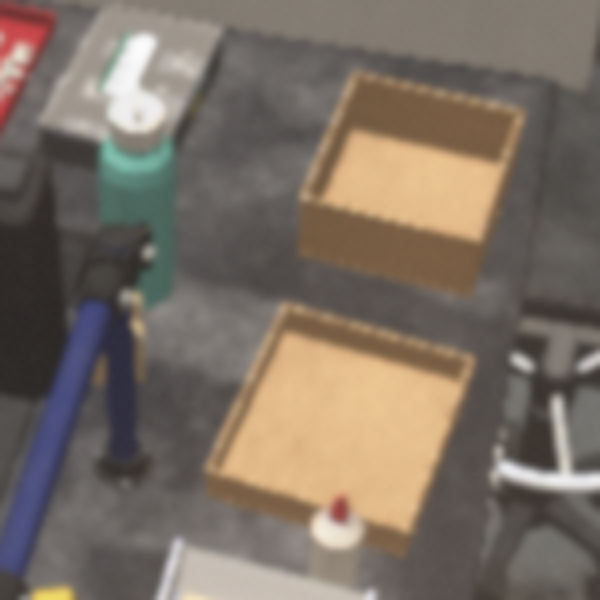

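```bash
python3 - <<'E'
from bench import r, grab_frame
from h import *
o=r.get_obs();print(R.from_rotvec(o["orientation"]).as_matrix())
t=grab_frame("top");s=grab_frame("side");ct=cam(t);cs=cam(s)
# black-ish mask for bar
for n,f,(u0,u1,v0,v1) in [("top",t,(219,233,212,250)),("side",s,(306,348,280,302))]:
    g=f["frame"][v0:v1,u0:u1].max(2); m=(g<60).astype(np.uint8)
    k,l,st,ce=cv2.connectedComponentsWithStats(m); i=1+np.argmax(st[1:,4]); print(n,st[i],ce[i]+[u0,v0])
    ys,xs=np.nonzero(l==i); rect=cv2.minAreaRect(np.c_[xs+u0,ys+v0].astype(np.float32));print(rect, cv2.boxPoints(rect))
def T(a,b,name): 
    x,e=tri([ray(t,*a,ct),ray(s,*b,cs)]);print(name,x,e)
def zt(u,v):return (u/5+195,v/5+160)
def zs(u,v):return (u/5+260,v/5+230)
T(zt(155,353),zs(333,302),"grip")
T(zt(160,275),zs(245,278),"gripL"); T(zt(150,432),zs(422,325),"gripR")
T(zt(491,421),zs(474,85),"glue cap")
T(zt(122,252),zs(182,440),"wall back +x corner?")
T(zt(388,258),zs(275,125),"lip corner far")
T(zt(372,495),zs(518,190),"lip corner near")
def zt2(u,v):return (u/4.6+290,v/4.6+150)
def zs2(u,v):return (u/4+270,v/4+120)
T(zt2(470,298),zs2(358,75),"deep far right?")
for nm,z,P in [("tray",0.04,[(88,284),(338,314),(312,540),(60,508)]),("deep",0.08,[(468,298),(702,316),(690,538),(446,518)])]:
    q=np.array([plane(t,*zt2(*p),z,ct) for p in P]);print(nm,q[:,:2].tolist(),q.mean(0), np.linalg.norm(q-np.roll(q,1,0),axis=1))
for nm,z,P in [("tray",0.04,[(285,305),(473,355),(405,552),(208,470)]),("deep",0.08,[(358,75),(523,108),(470,248),(302,195)])]:
    q=np.array([plane(s,*zs2(*p),z,cs) for p in P]);print(nm,q[:,:2].tolist(),q.mean(0), np.linalg.norm(q-np.roll(q,1,0),axis=1))
print("flask top",plane(t,*zt2(392,83),.247,ct),plane(s,*zs2(137,112),.247,cs))
print("carton",plane(t,*zt2(245,130),.066,ct))
print("measure",plane(t,*zt(325,145),.062,ct))
for p in [(60,95),(515,95)]: print("rail",plane(t,*zt(*p),.2,ct),)
for p in [(590,155),(105,165)]: print("feet",plane(t,*zt(*p),.0,ct),)
E
```

```text
[[ 0.3661  0.9306 -0.0004]
 [ 0.9306 -0.3661 -0.0013]
 [-0.0014  0.0001 -1.    ]]
top [  2   3  11  32 257] [225.6576 230.2607]
((225.70791625976562, 230.42080688476562), (8.258808135986328, 31.343671798706055), 5.710593223571777) [[220.0396 245.604 ]
 [223.1584 214.4159]
 [231.3762 215.2376]
 [228.2574 246.4258]]Traceback (most recent call last):
  File "<stdin>", line 8, in <module>
    return _wrapfunc(a, 'argmax', axis=axis, out=out, **kwds)
    return bound(*args, **kwds)
ValueError: attempt to get argmax of an empty sequence
```

```bash
cat > m1.py <<'E'
from bench import r, grab_frame
from h import *
o=r.get_obs()
t=grab_frame("top");s=grab_frame("side");ct=cam(t);cs=cam(s)
for n,f,(u0,u1,v0,v1),th in [("top",t,(219,233,212,250),60),("side",s,(306,348,280,302),95)]:
    g=f["frame"][v0:v1,u0:u1].max(2); print(g.min());m=(g<th).astype(np.uint8)
    k,l,st,ce=cv2.connectedComponentsWithStats(m); i=1+np.argmax(st[1:,4]); print(n,st[i],ce[i]+[u0,v0])
    ys,xs=np.nonzero(l==i); rect=cv2.minAreaRect(np.c_[xs+u0,ys+v0].astype(np.float32));print(rect, cv2.boxPoints(rect))
def T(a,b,name): 
    x,e=tri([ray(t,*a,ct),ray(s,*b,cs)]);print(name,x,e)
def zt(u,v):return (u/5+195,v/5+160)
def zs(u,v):return (u/5+260,v/5+230)
T(zt(155,353),zs(333,302),"grip")
T(zt(160,275),zs(245,278),"gripL"); T(zt(150,432),zs(422,325),"gripR")
T(zt(491,421),zs(474,85),"glue cap")
T(zt(388,258),zs(275,125),"lip corner far")
T(zt(372,495),zs(518,190),"lip corner near")
def zt2(u,v):return (u/4.6+290,v/4.6+150)
def zs2(u,v):return (u/4+270,v/4+120)
for nm,z,P in [("tray",0.04,[(88,284),(338,314),(312,540),(60,508)]),("deep",0.08,[(468,298),(702,316),(690,538),(446,518)])]:
    q=np.array([plane(t,*zt2(*p),z,ct) for p in P]);print(nm,q[:,:2].tolist(),q.mean(0), np.linalg.norm(q-np.roll(q,1,0),axis=1))
for nm,z,P in [("tray",0.04,[(285,305),(473,355),(405,552),(208,470)]),("deep",0.08,[(358,75),(523,108),(470,248),(302,195)])]:
    q=np.array([plane(s,*zs2(*p),z,cs) for p in P]);print(nm,q[:,:2].tolist(),q.mean(0), np.linalg.norm(q-np.roll(q,1,0),axis=1))
print("flask top",plane(t,*zt2(392,83),.247,ct),plane(s,*zs2(137,112),.247,cs))
print("carton",plane(t,*zt2(245,130),.066,ct))
print("measure",plane(t,*zt(325,145),.062,ct))
for p in [(60,95),(515,95)]: print("rail",plane(t,*zt(*p),.2,ct),)
for p in [(590,155),(105,165)]: print("feet",plane(t,*zt(*p),.0,ct),)
E
python3 m1.py
```

```text
22
top [  2   3  11  32 257] [225.6732 230.2412]
((225.733642578125, 230.43035888671875), (8.419824600219727, 31.325366973876953), 5.19442892074585) [[220.123  245.6476]
 [222.959  214.4509]
 [231.3443 215.2132]
 [228.5082 246.4099]]
75
side [  2   4  36  13 162] [325.5679 290.142 ]
((325.7264404296875, 290.2075500488281), (36.400550842285156, 4.395537376403809), 15.945395469665527) [[307.6227 287.3208]
 [308.8302 283.0943]
 [343.8302 293.0943]
 [342.6227 297.3208]]
grip [0.4911 0.3474 0.1619] [np.float64(0.0011642620323520667), np.float64(0.0011642620323520467)]
gripL [0.5435 0.3441 0.1637] [np.float64(0.0010281126143252002), np.float64(0.0010281126143253084)]
gripR [0.4386 0.3504 0.1612] [np.float64(0.00111591342591742), np.float64(0.0011159134259174244)]
glue cap [0.4453 0.1277 0.0864] [np.float64(0.0015449218960159954), np.float64(0.0015449218960159924)]
lip corner far [0.56   0.1971 0.1028] [np.float64(0.0005540275647212932), np.float64(0.0005540275647214491)]
lip corner near [0.3994 0.2094 0.1002] [np.float64(0.002540081695432886), np.float64(0.002540081695432807)]
tray [[0.565
[... 475 characters left out ...]
9827845640363, -0.11442955847120939], [0.3605396116717697, -0.09418478267037744], [0.3863925302015325, 0.12649858616840504], [0.5625889491362497, 0.08110447155701284]] [ 0.4611 -0.0003  0.04  ] [0.1975 0.1756 0.2222 0.182 ]
deep [[0.5179439481688934, -0.3861454624899292], [0.35532089435488073, -0.37636997200111955], [0.37990485044893013, -0.18423911512060598], [0.5404148268309468, -0.21518811603009858]] [ 0.4484 -0.2905  0.08  ] [0.1724 0.1629 0.1937 0.1635]
flask top [ 0.6768 -0.1487  0.247 ] [ 0.6697 -0.1198  0.247 ]
carton [ 0.6806 -0.0537  0.066 ]
measure [0.6485 0.2463 0.062 ]
rail [0.6617 0.4044 0.2   ]
rail [0.6553 0.1024 0.2   ]
feet [0.6476 0.057  0.    ]
feet [0.6476 0.4185 0.    ]
```

```bash
cat >> h.py <<'E'
from scipy.linalg import logm,expm
def mk(p,Rm):
    T=np.eye(4);T[:3,:3]=Rm;T[:3,3]=p;return T
def obsT(o): return mk(o["tcp_pos"],R.from_rotvec(o["orientation"]).as_matrix())
def screw(T0,T1,N):
    D=np.linalg.inv(T0)@T1
    L=np.real(logm(D))/N; A=expm(L)
    w=R.from_matrix(A[:3,:3]).as_rotvec()
    return A[:3,3], np.degrees(w)/5
def sieveR(yaw,pitch):
    """yaw: angle of sieve y axis from world X (deg); pitch: lip-down angle deg (park=-25). returns tool R (tool x=-sx, y=sy, z=-sz)"""
    S0=R.from_euler('z',yaw,degrees=True).as_matrix()@np.array([[0,1,0],[-1,0,0],[0,0,1.]])  # cols: sx=-Y, sy=+X
    S=S0@R.from_euler('y',pitch,degrees=True).as_matrix()
    return S@np.diag([-1,1,-1.]), S
def show(rows): print("shift",np.round(rows[0],4),"turn",np.round(rows[1],3), "mm/row %.1f deg/row %.2f"%(1e3*np.linalg.norm(rows[0]),5*np.linalg.norm(rows[1])))
E
python3 - <<'E'
from bench import r
from h import *
o=r.get_obs();T0=obsT(o)
Rt,S=sieveR(-4,0);print(S,Rt)
show(screw(T0,mk([.46,.345,.36],Rt),12))
E
```

```text
[[-0.0698  0.9976  0.    ]
 [-0.9976 -0.0698  0.    ]
 [ 0.      0.      1.    ]] [[ 0.0698  0.9976  0.    ]
 [ 0.9976 -0.0698  0.    ]
 [ 0.      0.     -1.    ]]
shift [-0.0189  0.0228 -0.0107] turn [-0.     0.    -0.291] mm/row 31.5 deg/row 1.46
```

send_rows:
  series:
    - [[-0.019, 0.023, -0.011], [0, 0, -0.29]]
    - [[-0.019, 0.023, -0.011], [0, 0, -0.29]]
    - [[-0.019, 0.023, -0.011], [0, 0, -0.29]]
    - [[-0.019, 0.023, -0.011], [0, 0, -0.29]]
    - [[-0.019, 0.023, -0.011], [0, 0, -0.29]]
    - [[-0.019, 0.023, -0.011], [0, 0, -0.29]]
    - [[-0.019, 0.023, -0.011], [0, 0, -0.29]]
    - [[-0.019, 0.023, -0.011], [0, 0, -0.29]]
    - [[-0.019, 0.023, -0.011], [0, 0, -0.29]]
    - [[-0.019, 0.023, -0.011], [0, 0, -0.29]]
    - [[-0.019, 0.023, -0.011], [0, 0, -0.29]]
    - [[-0.019, 0.023, -0.011], [0, 0, -0.29]]
    - [[0, 0, 0], [0, 0, 0]]
    - [[0, 0, 0], [0, 0, 0]]
  fingers: 0

```text
clock: 2.1
tcp_pos: [0.4608, 0.3437, 0.363]
orientation: [-2.298, -2.141, 0.0]
contact_force: [-0.4, -0.2, 0.2]
grip_width: 0.0853
```

```bash
python3 - <<'E'
from bench import r, grab_frame
from h import *
o=r.get_obs();print(o["clock"],o["joints"],o["qvel"],o["tcp_pos"],o["orientation"])
f=grab_frame("wrist");cv2.imwrite("pics/w1.png",f["frame"][:,:,::-1])
E
```

```text
2.1 [-0.8502  0.2134  0.1225  1.6319 -0.0275  1.2982  0.7771] [-0.0112  0.0031 -0.013   0.0054 -0.0001  0.0017  0.0033] [0.4608 0.3437 0.363 ] [-2.2982 -2.141   0.0004]
```

View pics/w1.png

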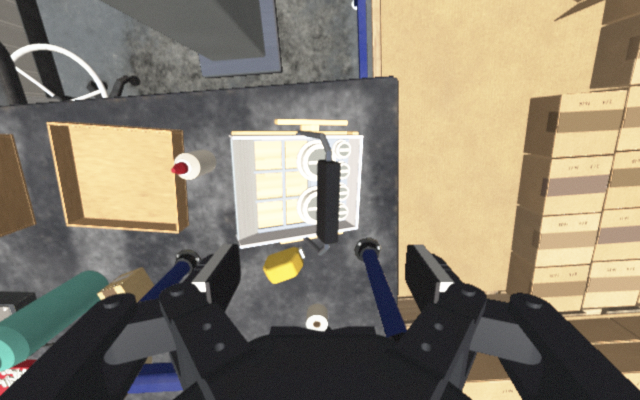

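```bash
python3 - <<'E'
import cv2
a=cv2.imread("pics/w1.png");cv2.imwrite("pics/w1z.png",cv2.resize(a[110:260,220:380],None,fx=4.9,fy=4,interpolation=cv2.INTER_CUBIC) if 0 else cv2.resize(a[110:260,220:400],None,fx=4,fy=4,interpolation=cv2.INTER_CUBIC))
E
```

```text
(no output)
```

View pics/w1z.png

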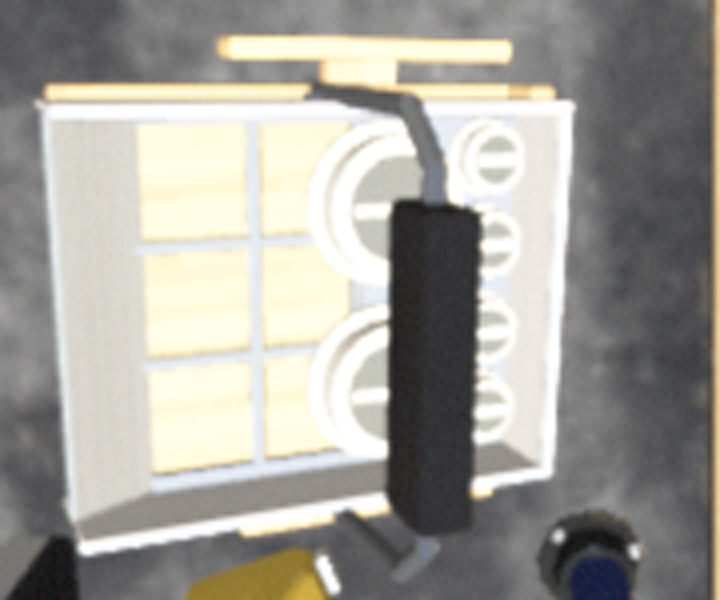

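```bash
python3 - <<'E'
import cv2,numpy as np
a=cv2.imread("pics/w1.png")[150:250,305:350].astype(float);a=np.clip((a-5)*4,0,255).astype(np.uint8)
b=cv2.imread("pics/top0.png")[205:255,210:240].astype(float);b=np.clip((b-5)*4,0,255).astype(np.uint8)
c=cv2.imread("pics/side0.png")[275:310,300:350].astype(float);c=np.clip((c-60)*4,0,255).astype(np.uint8)
cv2.imwrite("pics/w1c.png",np.hstack([cv2.resize(a,(270,600)),cv2.resize(b,(300,500)) if 0 else cv2.copyMakeBorder(cv2.resize(b,(300,500)),0,100,0,0,0)]))
cv2.imwrite("pics/s1c.png",cv2.resize(c,None,fx=14,fy=14))
E
```

```text
(no output)
```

View pics/w1c.png

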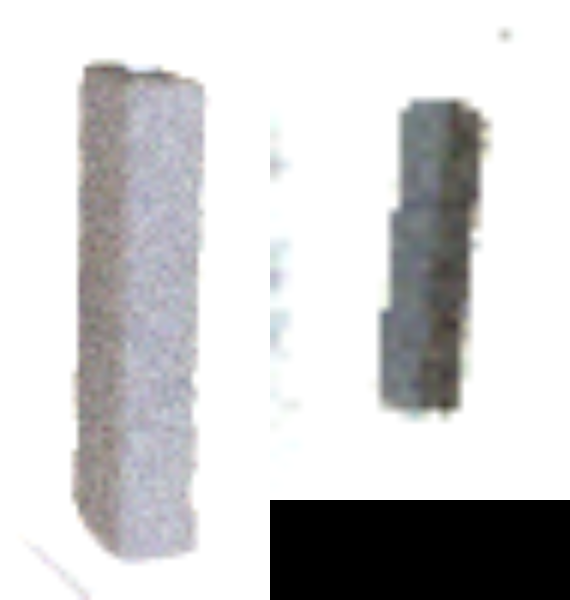

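View pics/s1c.png

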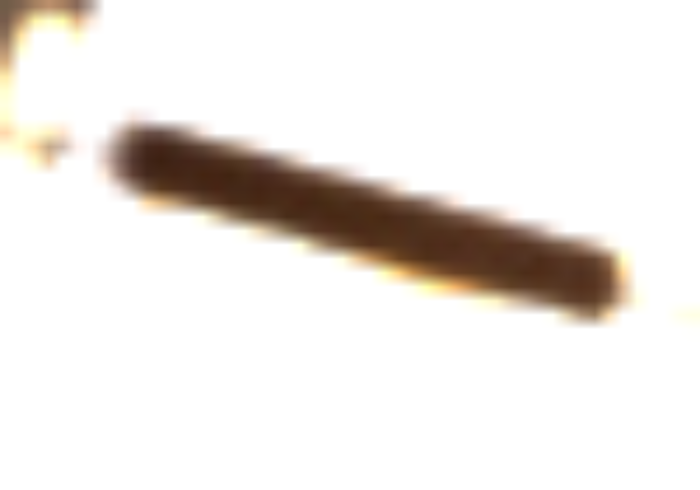

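```bash
cat > m2.py <<'E'
from bench import r, grab_frame
from h import *
o=r.get_obs()
w=grab_frame("wrist");cw=cam(w,o["tcp_pos"],o["orientation"])
t=grab_frame("top");s=grab_frame("side");ct=cam(t);cs=cam(s)
W=lambda u,v:ray(w,u/6+305,v/6+150,cw)
S=lambda u,v:ray(s,u/14+300,v/14+275,cs)
Z=lambda u,v:ray(w,u/4+220,v/4+110,cw)
s2=lambda u,v:ray(s,u/5+260,v/5+230,cs)
t2=lambda u,v:ray(t,u/5+195,v/5+160,ct)
print("top centre",*tri([W(162,316),S(365,218)]))
print("top centre",*tri([W(162,316),ray(s,325.7,290.2,cs)]))
print("far end mid",*tri([W(159,553),S(118,158)]))
print("near end mid",*tri([W(165,79),S(612,282)]))
# bar top face width direction
for z in (.165,.175): print([ (o_+d*(z-o_[2])/d[2])[:2] for o_,d in [W(128,72),W(203,85),W(195,548),W(122,558)]])
print("lip far",*tri([Z(82,550),s2(275,125)]),"near",*tri([Z(45,103),s2(520,188)]))
print("lip far",*tri([Z(82,550),t2(384,258)]),"near",*tri([Z(45,103),t2(362,490)]))
print("back far",*tri([Z(550,470),t2(122,252)]),"back near",*tri([Z(573,105),t2(98,468)]))
print("stand posts bar near ends", *tri([Z(220,47),t2(288,512)]),*tri([Z(510,50),t2(135,502)]))
print("glue",*tri([ray(w,175,169,cw),t2(491,421)]))
for p in [(51,125),(183,130),(186,232),(66,225)]: print("tray",plane(w,*p,.04,cw))
E
python3 m2.py
```

```text
top centre [0.4906 0.3546 0.1736] [np.float64(0.0007104302680232724), np.float64(0.0007104302680232034)]
top centre [0.4912 0.3544 0.1743] [np.float64(1.5203310145668208e-05), np.float64(1.5203310145387283e-05)]
far end mid [0.5433 0.3512 0.1734] [np.float64(0.0015236301095809016), np.float64(0.0015236301095809307)]
near end mid [0.4402 0.3582 0.174 ] [np.float64(0.0018620460990903362), np.float64(0.0018620460990902777)]
[array([0.4415, 0.3507]), array([0.4452, 0.3659]), array([0.5481, 0.3587]), array([0.5494, 0.3423])]
[array([0.44  , 0.3507]), array([0.4436, 0.3654]), array([0.5435, 0.3584]), array([0.5447, 0.3425])]
lip far [0.5541 0.2242 0.1473] [np.float64(0.0025131405514408106), np.float64(0.0025131405514406346)] near [0.4014 0.2288 0.1326] [np.float64(0.0018147636296320254), np.float64(0.0018147636296319263)]
lip far [0.5666 0.2043 0.1089] [np.float64(0.00828570165271379), np.float64(0.008285701652713591)] near [0.4025 0.2168 0.0953] [np.float64(0.0019405823349340817), np.float64(0.0019405823349339971)]
back far [0.5763 0.3964 0.0494] [np.float64(0.0020708608262118688), np.float64(0.002070860826211883)] back near [0.4228 0.4173 0.0174] [np.float64(0.0005373466118737628), np.float64(0.0005373466118737077)]
stand posts bar near ends [0.3883 0.2745 0.0495] [np.float64(0.0009169256121863762), np.float64(0.000916925612186484)] [0.3983 0.3927 0.0044] [np.float64(0.0006371452353556812), np.float64(0.0006371452353556243)]
glue [0.4462 0.127  0.0978] [np.float64(2.5040681240723213e-05), np.float64(2.5040681240598e-05)]
tray [ 0.3691 -0.0893  0.04  ]
tray [0.3917 0.1222 0.04  ]
tray [0.5684 0.0908 0.04  ]
tray [ 0.5403 -0.1205  0.04  ]
```

```bash
python3 - <<'E'
from bench import r
from h import *
o=r.get_obs();T0=obsT(o)
Rt,S=sieveR(-4,-25);print(S)
c=np.array([.491,.3477,.1595])
pre=c+.08*S[:,2]; g=c-.019*S[:,2]; print(pre,g)
show(screw(T0,mk(pre,Rt),8))
E
```

```text
[[-0.0632  0.9976  0.0295]
 [-0.9041 -0.0698  0.4216]
 [ 0.4226  0.      0.9063]]
[0.4934 0.3814 0.232 ] [0.4904 0.3397 0.1423]
shift [0.008  0.0038 0.0152] turn [-0.001 -0.625  0.001] mm/row 17.6 deg/row 3.12
```

send_rows:
  series:
    - [[0.008, 0.0038, 0.015], [0, -0.625, 0]]
    - [[0.008, 0.0038, 0.015], [0, -0.625, 0]]
    - [[0.008, 0.0038, 0.015], [0, -0.625, 0]]
    - [[0.008, 0.0038, 0.015], [0, -0.625, 0]]
    - [[0.008, 0.0038, 0.015], [0, -0.625, 0]]
    - [[0.008, 0.0038, 0.015], [0, -0.625, 0]]
    - [[0.008, 0.0038, 0.015], [0, -0.625, 0]]
    - [[0.008, 0.0038, 0.015], [0, -0.625, 0]]
    - [[0, 0, 0], [0, 0, 0]]
    - [[0, 0, 0], [0, 0, 0]]

```text
clock: 3.55
tcp_pos: [0.4946, 0.3807, 0.2349]
orientation: [2.056, 1.915, -0.454]
contact_force: [1.1, -0.1, 0.8]
grip_width: 0.0851
```

```bash
python3 - <<'E'
from bench import r, grab_frame
from h import *
o=r.get_obs();print(o["clock"],o["joints"],o["tcp_pos"]);T0=obsT(o)
f=grab_frame("wrist");cw=cam(f,o["tcp_pos"],o["orientation"])
Rt,S=sieveR(-4,-25)
print(Rt.T@T0[:3,:3])
c=np.array([.491,.3477,.1595])
b=f["frame"][:,:,::-1].copy()
for sx in(-.01,.01):
  for sy in (-.053,.053):
    u=proj(f,c+S@[sx,sy,.016],cw);cv2.circle(b,(int(round(u[0])),int(round(u[1]))),2,(0,0,255),-1)
b=np.clip(b.astype(float)*1.7,0,255).astype(np.uint8)
cv2.imwrite("pics/w2.png",b)
show(screw(T0,mk(c-.019*S[:,2],Rt),6))
E
```

```text
3.55 [-0.9844  0.5822  0.1526  1.4582  0.1785  1.4579  0.606 ] [0.4946 0.3807 0.2349]
[[ 1.     -0.0013  0.0012]
 [ 0.0013  1.     -0.0001]
 [-0.0012  0.0001  1.    ]]
shift [ 0.0003 -0.0002  0.0169] turn [-0.    -0.002 -0.002] mm/row 16.9 deg/row 0.02
```

View pics/w2.png

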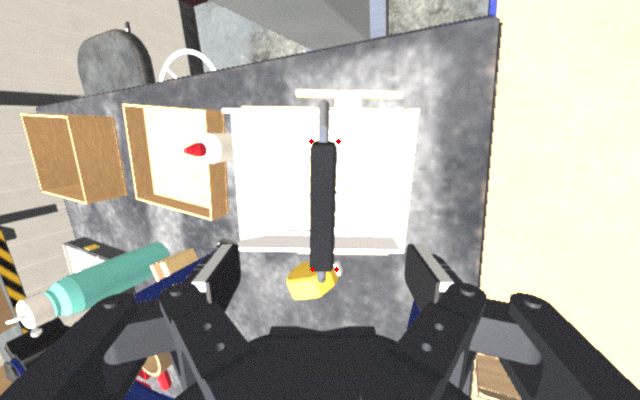

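send_rows:
  series:
    - [[0, 0, 0.017], [0, 0, 0]]
    - [[0, 0, 0.017], [0, 0, 0]]
    - [[0, 0, 0.017], [0, 0, 0]]
    - [[0, 0, 0.017], [0, 0, 0]]
    - [[0, 0, 0.017], [0, 0, 0]]
    - [[0, 0, 0.016], [0, 0, 0]]
    - [[0, 0, 0], [0, 0, 0]]
    - [[0, 0, 0], [0, 0, 0]]

```text
clock: 4.6
tcp_pos: [0.4918, 0.3385, 0.1431]
orientation: [2.056, 1.915, -0.455]
contact_force: [-0.6, 0.6, -0.2]
grip_width: 0.0851
```

send_rows:
  series:
    - [[0, 0, 0], [0, 0, 0]]
    - [[0, 0, 0], [0, 0, 0]]
    - [[0, 0, 0], [0, 0, 0]]
    - [[0, 0, 0], [0, 0, 0]]
    - [[0, 0, 0], [0, 0, 0]]
    - [[0, 0, 0], [0, 0, 0]]
  fingers: 255
  grip_force: 65

```text
clock: 5.35
tcp_pos: [0.4918, 0.3381, 0.1431]
orientation: [2.056, 1.914, -0.455]
contact_force: [-0.2, 0.3, 3.3]
grip_width: 0.019
```

```bash
python3 - <<'E'
from bench import r, grab_frame
from h import *
o=r.get_obs();print(o["clock"],o["joints"],o["tcp_pos"],o["contact_force"],o["moment"],o["grip_width"]);T0=obsT(o)
Rt,S=sieveR(-4,-25)
c=np.array([.491,.3477,.1595])
print("err tool",Rt.T@(T0[:3,3]-(c-.019*S[:,2])),Rt.T@T0[:3,:3])
f=grab_frame("wrist");b=f["frame"][:,:,::-1]
b=np.clip(b.astype(float)*1.5,0,255).astype(np.uint8)
cv2.imwrite("pics/w3.png",b)
E
```

```text
5.35 [-0.9519  0.6232  0.15    1.6174  0.193   1.2551  0.5919] [0.4918 0.3381 0.1431] [-0.2237  0.3389  3.2824] [ 0.2252 -0.201  -0.3398] 0.018968723667646806
err tool [-0.0018  0.0014 -0.0001] [[ 1.     -0.0018  0.0003]
 [ 0.0018  1.     -0.0003]
 [-0.0003  0.0003  1.    ]]
```

View pics/w3.png

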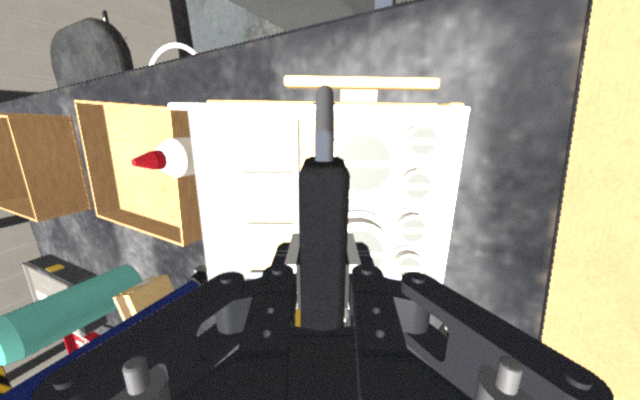

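```bash
cat > fk.py <<'E'
from h import *
from scipy.optimize import least_squares
D=[([-1.3041,.4778,.0223,1.5565,-.0115,1.1093,-.083],[.2469,.6276,.2303],[2.5954,1.7681,-.0023]),
([-0.8502,0.2134,0.1225,1.6319,-0.0275,1.2982,0.7771],[0.4608,0.3437,0.363],[-2.2982,-2.141,0.0004]),
([-0.9844,0.5822,0.1526,1.4582,0.1785,1.4579,0.606],[0.4946,0.3807,0.2349],[2.056,1.915,-.454]),
([-0.9519,0.6232,0.15,1.6174,0.193,1.2551,0.5919],[0.4918,0.3381,0.1431],[2.056,1.914,-.455])]
def fk(q,p,sg):
    off,h,L1,L2,L3,o7,a4,a6=p
    def Rz(a):return mk([0,0,0],R.from_euler('z',a).as_matrix())
    def Ry(a):return mk([0,0,0],R.from_euler('y',a).as_matrix())
    def Tr(x,z):return mk([x,0,z],np.eye(3))
    return Tr(0,h)@Rz(q[0]+off)@Ry(q[1])@Tr(0,L1)@Rz(sg[0]*q[2])@Tr(a4,0)@Ry(q[3])@Tr(-a4,L2)@Rz(sg[1]*q[4])@Tr(a6,0)@Ry(q[5])@Tr(0,L3)@Rz(sg[2]*q[6]+o7)
def res(p,sg):
    e=[]
    for q,t,w in D:
        T=fk(q,p,sg);e+=list(T[:3,3]-t)+list(.3*R.from_matrix(T[:3,:3].T@R.from_rotvec(w).as_matrix()).as_rotvec())
    return e
if __name__=="__main__":
  for a in(1,-1):
   for b in(1,-1):
    for c in(1,-1):
     for o7 in (0,1.6,3.14,-1.6):
      s=least_squares(res,[2.5,.3,.4,.4,.3,o7,0,0],args=((a,b,c),))
      if s.cost<1e-3:print(a,b,c,s.cost,s.x)
E
python3 fk.py
sed -i 's/if s.cost<1e-3:print/print/' fk.py; python3 fk.py | sort -k4 -g | head -5; sort -k4 -g /dev/null
```

```text
-1 -1 1 0.10155765267052488 [2.08   0.3901 0.8806 0.3254 0.3016 2.2236 0.1657 0.6457]
-1 -1 1 0.10155765267104806 [ 2.08    0.3901  0.8805  0.3254  0.3016 -4.0596  0.1657  0.6457]
-1 -1 1 0.1015576526720532 [2.08   0.3901 0.8805 0.3254 0.3016 2.2236 0.1657 0.6457]
-1 -1 1 0.10155765267294281 [2.08   0.3901 0.8805 0.3254 0.3016 2.2236 0.1657 0.6457]
-1 -1 -1 0.10298802968275365 [ 2.0867  0.3944  0.8968  0.3271  0.316  -3.1073  0.1613  0.6483]
```

```bash
sed -i 's/Rz(q\[0\]+off)/Rz(-q[0]+off)/; s/\[2.5,.3,/[-.1,.3,/' fk.py; python3 fk.py | sort -k4 -g | head -6
```

```text
-1 -1 -1 0.00021089752058183568 [-0.0971  0.2766  0.5584  0.4648  0.3051  3.0489  0.0164  0.0391]
-1 -1 -1 0.00021089752058183698 [-0.0971  0.2766  0.5584  0.4648  0.3051  3.0489  0.0164  0.0391]
-1 -1 -1 0.0002108975205818372 [-0.0971  0.2766  0.5584  0.4648  0.3051 -3.2343  0.0164  0.0391]
-1 -1 -1 0.00021089752058185826 [-0.0971  0.2766  0.5584  0.4648  0.3051  3.0489  0.0164  0.0391]
1 -1 -1 0.010188108931316681 [-0.2378  0.326   0.7761  0.311   0.3907  3.1266  0.1561  0.3579]
1 -1 -1 0.010188108931320449 [-0.2378  0.326   0.7761  0.311   0.3907 -3.1566  0.1561  0.3579]
```

```bash
cat > ik.py <<'E'
from fk import *
P=[-0.0971,0.2766,0.5584,0.4648,0.3051,3.0489,0.0164,0.0391];SG=(-1,-1,-1)
lo=np.array([-2.96,-.34,-1.41,.24,-1.37,.17,-2.96]);hi=np.array([2.96,2.1,1.46,2.44,4.51,1.92,2.96])
def ik(T,q0,reg=.01):
    def f(q):
        X=fk(q,P,SG);return np.r_[(X[:3,3]-T[:3,3])*10,R.from_matrix(X[:3,:3].T@T[:3,:3]).as_rotvec()*3,reg*(q-q0)]
    s=least_squares(f,np.clip(q0,lo+.01,hi-.01),bounds=(lo,hi));X=fk(s.x,P,SG)
    return s.x,np.linalg.norm(X[:3,3]-T[:3,3]),np.degrees(np.linalg.norm(R.from_matrix(X[:3,:3].T@T[:3,:3]).as_rotvec()))
def gripT(g,yaw,pitch):
    Rt,S=sieveR(yaw,pitch);return mk(np.array(g)-.019*S[:,2],Rt)
def about(pt,local,yaw,pitch):
    "grip pos so that sieve-local point (grip frame) sits at pt"
    Rt,S=sieveR(yaw,pitch);return np.array(pt)-S@np.array(local)
E
python3 - <<'E'
from ik import *
q=np.array([-0.9519,0.6232,0.15,1.6174,0.193,1.2551,0.5919])
def step(T,nm):
    global q
    q,a,b=ik(T,q);print(nm,q,"mm %.1f deg %.1f"%(a*1e3,b), "margin",np.min(np.minimum(q-lo,hi-q)).round(2))
step(gripT([.491,.3477,.26],-4,-25),"lift")
step(gripT([.48,.2,.28],-4,-25),"m1")
step(gripT([.46,0,.30],-5,-25),"m2")
step(gripT([.455,-.15,.30],-6,-25),"m2")
for p in (-25,-15,0,10,20,25): step(gripT(about([.451,-.296,.15],[.0225,0,-.111],-7,p),-7,p),"deep %d"%p)
step(gripT([.455,-.15,.28],-7,10),"m2")
for p in (10,20,30,40,50,55): step(gripT(about([.463,.045,.065],[.098,0,-.095],-7,p),-7,p),"tray %d"%p)
E
```

```text
lift [-0.9754  0.5108  0.1602  1.5554  0.2254  1.4037  0.6084] mm 0.0 deg 0.0 margin 0.52
m1 [-0.8719  0.3409  0.2201  1.7844  0.287   1.2992  0.7349] mm 0.0 deg 0.0 margin 0.62
m2 [-0.6906  0.1687  0.3509  1.9795  0.3839  1.1793  0.9683] mm 0.0 deg 0.0 margin 0.46
m2 [-0.4968  0.147   0.4732  2.0158  0.4285  1.0526  1.2176] mm 0.0 deg 0.0 margin 0.42
deep -25 [-0.3382  0.2651  0.5095  2.0429  0.41    0.8511  1.3356] mm 0.0 deg 0.0 margin 0.4
deep -15 [-0.1663  0.2369  0.4746  1.9867  0.188   0.8818  1.6309] mm 0.0 deg 0.0 margin 0.45
deep 0 [ 0.0875  0.2606  0.4367  1.8947 -0.1288  1.0135  2.0326] mm 0.0 deg 0.0 margin 0.55
deep 10 [ 0.2392  0.3117  0.4175  1.8298 -0.2932  1.1458  2.2358] mm 0.0 deg 0.0 margin 0.61
deep 20 [ 0.3741  0.3832  0.3971  1.7623 -0.4176  1.2953  2.3858] mm 0.0 deg 0.0 margin 0.57
deep 25 [ 0.4344  0.4247  0.3865  1.7279 -0.4678  1.3724  2.4442] mm 0.0 deg 0.0 margin 0.52
m2 [ 0.1036  0.1684  0.2648  1.9613 -0.2356  1.0885  1.9362] mm 0.0 deg 0.0 margin 0.48
tray 10 [-0.3277  0.2773  0.1113  2.107  -0.2991  0.7383  1.4517] mm 0.0 deg 0.0 margin 0.33
tray 20 [-0.1376  0.2577  0.0793  2.1465 -0.5357  0.7818  1.7846] mm 0.0 deg 0.0 margin 0.29
tray 30 [ 0.0301  0.2725  0.0724  2.176  -0.7298  0.8836  2.0815] mm 0.0 deg 0.0 margin 0.26
tray 40 [ 0.1754  0.3211  0.0758  2.1906 -0.8583  1.0207  2.315 ] mm 0.0 deg 0.0 margin 0.25
tray 50 [ 0.3028  0.3995  0.0761  2.189  -0.9318  1.1693  2.4925] mm 0.0 deg 0.0 margin 0.25
tray 55 [ 0.3594  0.4479  0.074   2.1824 -0.9536  1.2431  2.5651] mm 0.0 deg 0.0 margin 0.26
```

send_rows:
  series:
    - [[0, 0, -0.005], [0, 0, 0]]
    - [[0, 0, -0.01], [0, 0, 0]]
    - [[0, 0, -0.02], [0, 0, 0]]
    - [[0, 0, -0.02], [0, 0, 0]]
    - [[0, 0, -0.02], [0, 0, 0]]
    - [[0, 0, -0.02], [0, 0, 0]]
    - [[0, 0, -0.01], [0, 0, 0]]
    - [[0, 0, 0], [0, 0, 0]]
    - [[0, 0, 0], [0, 0, 0]]

```text
clock: 6.52
tcp_pos: [0.4944, 0.3817, 0.2371]
orientation: [2.055, 1.914, -0.458]
contact_force: [-0.3, 1.0, -6.0]
grip_width: 0.0191
```

```bash
python3 - <<'E'
from bench import r, grab_frame
from ik import *
o=r.get_obs();print(o["clock"],o["joints"],o["tcp_pos"],o["contact_force"],o["grip_width"]);T0=obsT(o)
f=grab_frame("wrist");b=f["frame"][:,:,::-1]
cv2.imwrite("pics/w4.png",b)
T1=gripT([.475,.0,.29],-6,-25);T2=gripT(about([.451,-.296,.18],[.0225,0,-.111],-7,-25),-7,-25);print(T1[:3,3],T2[:3,3])
a=screw(T0,T1,14);show(a);show(screw(T1,T2,12))
E
```

```text
6.525 [-0.9855  0.583   0.1529  1.4526  0.1781  1.4657  0.6065] [0.4944 0.3817 0.2371] [-0.3453  0.9999 -5.9793] 0.019142607235080537
[ 0.4742 -0.008   0.2728] [ 0.4582 -0.2372  0.2539]
shift [-0.0263  0.001   0.0095] turn [0.011 0.001 0.025] mm/row 28.0 deg/row 0.14
shift [-0.0167  0.0008  0.0095] turn [ 0.007 -0.     0.015] mm/row 19.2 deg/row 0.08
```

View pics/w4.png

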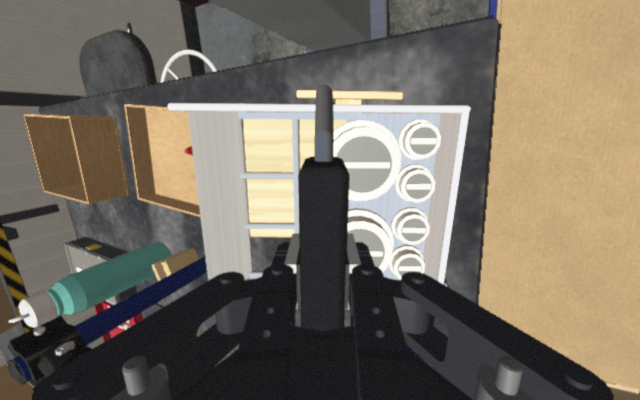

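send_rows:
  series:
    - [[-0.011, 0, -0.023], [0, 0, 0]]
    - [[-0.018, 0, -0.018], [0, 0, 0]]
    - [[-0.026, 0.001, 0.0095], [0, 0, 0.025]]
    - [[-0.026, 0.001, 0.0095], [0, 0, 0.025]]
    - [[-0.026, 0.001, 0.0095], [0, 0, 0.025]]
    - [[-0.026, 0.001, 0.0095], [0, 0, 0.025]]
    - [[-0.026, 0.001, 0.0095], [0, 0, 0.025]]
    - [[-0.026, 0.001, 0.0095], [0, 0, 0.025]]
    - [[-0.026, 0.001, 0.0095], [0, 0, 0.025]]
    - [[-0.026, 0.001, 0.0095], [0, 0, 0.025]]
    - [[-0.026, 0.001, 0.0095], [0, 0, 0.025]]
    - [[-0.026, 0.001, 0.0095], [0, 0, 0.025]]
    - [[-0.026, 0.001, 0.0095], [0, 0, 0.025]]
    - [[-0.026, 0.001, 0.0095], [0, 0, 0.025]]
    - [[-0.026, 0.001, 0.0095], [0, 0, 0.025]]
    - [[-0.026, 0.001, 0.0095], [0, 0, 0.025]]
    - [[-0.01, 0.001, 0.005], [0, 0, 0.0]]
    - [[0, 0, 0], [0, 0, 0]]

```text
clock: 8.82
tcp_pos: [0.4751, -0.0243, 0.3204]
orientation: [2.083, 1.879, -0.448]
contact_force: [-0.8, 1.2, -6.2]
grip_width: 0.0194
```

```bash
python3 - <<'E'
from bench import r, grab_frame
from ik import *
o=r.get_obs();print(o["clock"],o["joints"],o["tcp_pos"],o["contact_force"],o["grip_width"]);T0=obsT(o)
print(T0[:3,:3])
f=grab_frame("wrist");b=f["frame"][:,:,::-1]
cv2.imwrite("pics/w5.png",b)
f=grab_frame("top");b=f["frame"][:,:,::-1]
cv2.imwrite("pics/t5.png",cv2.resize(b[120:290,190:460],None,fx=2.9,fy=2.9,interpolation=cv2.INTER_CUBIC))
T2=gripT(about([.451,-.296,.18],[.0225,0,-.111],-7,-25),-7,-25)
show(screw(T0,T2,10))
E
```

```text
8.825 [-0.6557  0.1222  0.3331  1.9147  0.3744  1.3056  1.0116] [ 0.4751 -0.0243  0.3204] [-0.7974  1.2109 -6.2328] 0.019374098904196523
[[ 0.096   0.9949 -0.0306]
 [ 0.9015 -0.0999 -0.4211]
 [-0.422   0.0129 -0.9065]]
shift [-0.0165  0.0006  0.015 ] turn [ 0.024 -0.001  0.017] mm/row 22.4 deg/row 0.15
```

View pics/w5.png

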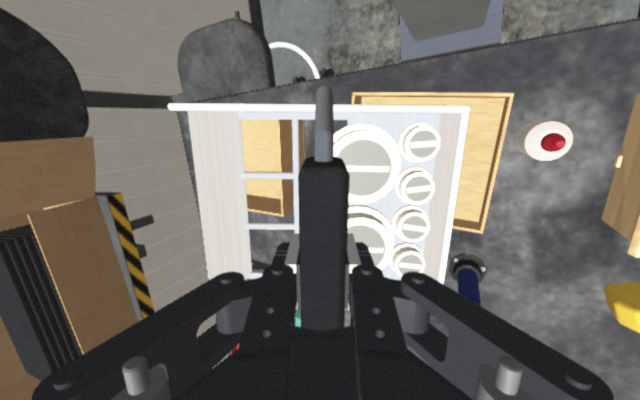

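View pics/t5.png

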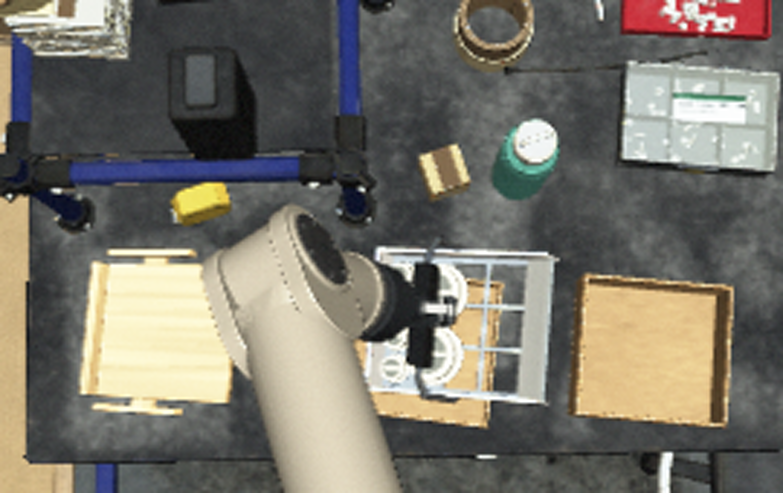

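send_rows:
  series:
    - [[-0.0165, 0.0006, 0.015], [0.024, 0, 0.017]]
    - [[-0.0165, 0.0006, 0.015], [0.024, 0, 0.017]]
    - [[-0.0165, 0.0006, 0.015], [0.024, 0, 0.017]]
    - [[-0.0165, 0.0006, 0.015], [0.024, 0, 0.017]]
    - [[-0.0165, 0.0006, 0.015], [0.024, 0, 0.017]]
    - [[-0.0165, 0.0006, 0.015], [0.024, 0, 0.017]]
    - [[-0.0165, 0.0006, 0.015], [0.024, 0, 0.017]]
    - [[-0.0165, 0.0006, 0.015], [0.024, 0, 0.017]]
    - [[-0.0165, 0.0006, 0.015], [0.024, 0, 0.017]]
    - [[-0.0165, 0.0006, 0.015], [0.024, 0, 0.017]]
    - [[0, 0, 0], [0, 0, 0]]

```text
clock: 10.3
tcp_pos: [0.4572, -0.2385, 0.2537]
orientation: [2.111, 1.863, -0.47]
contact_force: [-0.5, 0.5, -4.8]
grip_width: 0.0191
```

```bash
python3 - <<'E'
from bench import r, grab_frame
from ik import *
o=r.get_obs();print(o["clock"],o["joints"],o["tcp_pos"],o["contact_force"],o["grip_width"]);T0=obsT(o)
f=grab_frame("wrist");b=f["frame"][:,:,::-1]
cv2.imwrite("pics/w6.png",b)
f=grab_frame("top");b=f["frame"][:,:,::-1]
cv2.imwrite("pics/t6.png",cv2.resize(b[120:290,190:460],None,fx=2.9,fy=2.9,interpolation=cv2.INTER_CUBIC))
def pos(p,z):return gripT(about([.451,-.296,z],[.0225,0,-.111],-7,p),-7,p)
show(screw(T0,pos(8,.15),10));show(screw(pos(8,.15),pos(19,.15),9)); print(pos(8,.15)[:3,3],pos(19,.15)[:3,3])
E
```

```text
10.3 [-0.3689  0.1793  0.5128  2.0332  0.4218  0.9904  1.3426] [ 0.4572 -0.2385  0.2537] [-0.4903  0.4983 -4.802 ] 0.01911088267326284
shift [-0.0047  0.0001  0.0018] turn [-0.002  0.661 -0.003] mm/row 5.0 deg/row 3.30
shift [-0.002   0.     -0.0005] turn [-0.     0.244  0.   ] mm/row 2.0 deg/row 1.22
[ 0.4522 -0.2866  0.2442] [ 0.4499 -0.3046  0.2443]
```

View pics/w6.png

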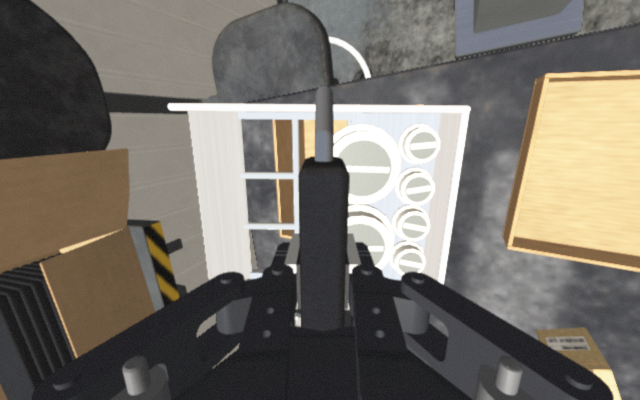

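View pics/t6.png

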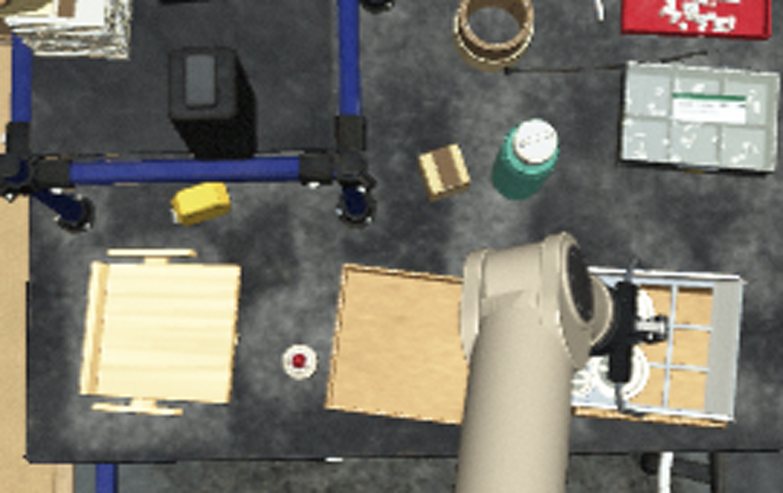

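send_rows:
  series:
    - [[-0.0047, 0, 0.0018], [0, 0.66, 0]]
    - [[-0.0047, 0, 0.0018], [0, 0.66, 0]]
    - [[-0.0047, 0, 0.0018], [0, 0.66, 0]]
    - [[-0.0047, 0, 0.0018], [0, 0.66, 0]]
    - [[-0.0047, 0, 0.0018], [0, 0.66, 0]]
    - [[-0.0047, 0, 0.0018], [0, 0.66, 0]]
    - [[-0.0047, 0, 0.0018], [0, 0.66, 0]]
    - [[-0.0047, 0, 0.0018], [0, 0.66, 0]]
    - [[-0.0047, 0, 0.0018], [0, 0.66, 0]]
    - [[-0.0047, 0, 0.0018], [0, 0.66, 0]]
    - [[-0.002, 0, -0.0005], [0, 0.25, 0]]
    - [[-0.002, 0, -0.0005], [0, 0.25, 0]]
    - [[-0.002, 0, -0.0005], [0, 0.25, 0]]
    - [[-0.002, 0, -0.0005], [0, 0.25, 0]]
    - [[-0.002, 0, -0.0005], [0, 0.25, 0]]
    - [[-0.002, 0, -0.0005], [0, 0.25, 0]]
    - [[-0.002, 0, -0.0005], [0, 0.25, 0]]
    - [[-0.002, 0, -0.0005], [0, 0.25, 0]]

```text
clock: 12.65
tcp_pos: [0.4507, -0.3011, 0.2453]
orientation: [-2.18, -1.931, -0.347]
contact_force: [-0.6, -0.2, -5.8]
grip_width: 0.0194
```

```bash
cat > look.py <<'E'
import sys
from bench import r, grab_frame
from ik import *
n=sys.argv[1]
o=r.get_obs();print(o["clock"],o["joints"],o["tcp_pos"],o["contact_force"],o["grip_width"]);T0=obsT(o)
S=T0[:3,:3]@np.diag([-1,1,-1.]);print("pitch",np.degrees(np.arcsin(-S[2,0])),"roll",np.degrees(np.arcsin(S[2,1])),"yaw",np.degrees(np.arctan2(S[1,1],S[0,1])),"grip",T0[:3,3]+.019*S[:,2], "mesh",T0[:3,3]+.019*S[:,2]+S@[.0225,0,-.111],"lip",T0[:3,3]+.019*S[:,2]+S@[.098,0,-.095])
f=grab_frame("wrist");cv2.imwrite(f"pics/w{n}.png",f["frame"][:,:,::-1])
E
python3 look.py 7
```

```text
12.65 [ 0.2581  0.373   0.492   1.7823 -0.4535  1.2539  2.3795] [ 0.4507 -0.3011  0.2453] [-0.5934 -0.1828 -5.8085] 0.01935621067650955
pitch 18.091985871968728 roll 0.011864200891994631 yaw -6.944282582653729 grip [ 0.45   -0.3069  0.2634] mesh [ 0.4516 -0.294   0.1509] lip [ 0.4424 -0.3701  0.1426]
```

View pics/w7.png

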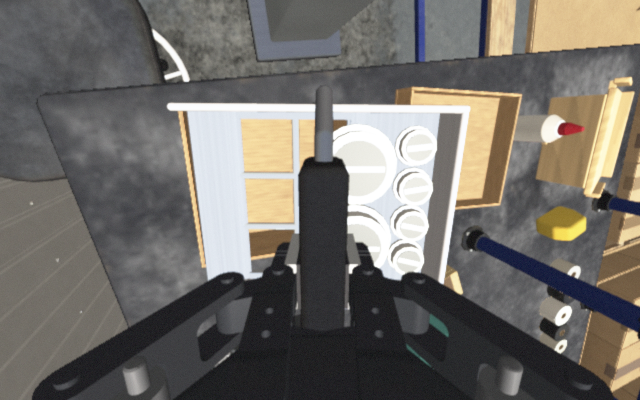

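send_rows:
  series:
    - [[-0.002, 0, -0.0005], [0, 0.25, 0]]
    - [[0, 0, 0], [0, 0, 0]]
    - [[0, 0, 0], [0, 0, 0]]
    - [[0, 0, 0], [0, 0, 0]]

```text
clock: 13.2
tcp_pos: [0.4506, -0.3026, 0.2453]
orientation: [-2.167, -1.921, -0.368]
contact_force: [-0.2, 1.1, -5.3]
grip_width: 0.0191
```

```bash
python3 look.py 8
```

```text
13.2 [ 0.2742  0.3834  0.4891  1.7733 -0.4691  1.2715  2.397 ] [ 0.4506 -0.3026  0.2453] [-0.1533  1.1215 -5.3013] 0.019141359986735135
pitch 19.272246473167236 roll 0.015643351662563643 yaw -6.9128171691651294 grip [ 0.4499 -0.3088  0.2632] mesh [ 0.4517 -0.2936  0.151 ] lip [ 0.4425 -0.3696  0.1412]
```

View pics/w8.png

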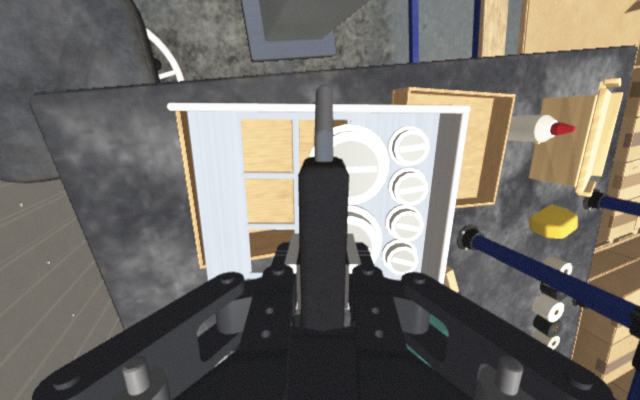

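send_rows:
  series:
    - [[-0.002, 0, -0.0005], [0, 0.25, 0]]
    - [[-0.002, 0, -0.0005], [0, 0.25, 0]]
    - [[0, 0, 0], [0, 0, 0]]
    - [[0, 0, 0], [0, 0, 0]]
    - [[0, 0, 0], [0, 0, 0]]
    - [[0, 0, 0], [0, 0, 0]]

```text
clock: 14.0
tcp_pos: [0.4501, -0.3068, 0.2449]
orientation: [-2.141, -1.897, -0.412]
contact_force: [0.6, 0.6, -5.3]
grip_width: 0.0194
```

```bash
python3 look.py 9
```

```text
14.0 [ 0.3092  0.407   0.4831  1.7535 -0.5009  1.3095  2.4324] [ 0.4501 -0.3068  0.2449] [ 0.5978  0.5553 -5.318 ] 0.019401559888934515
pitch 21.771866493303392 roll 0.018189639497659022 yaw -6.919257070142586 grip [ 0.4492 -0.3138  0.2625] mesh [ 0.4517 -0.2936  0.1511] lip [ 0.4426 -0.3691  0.1379]
```

View pics/w9.png

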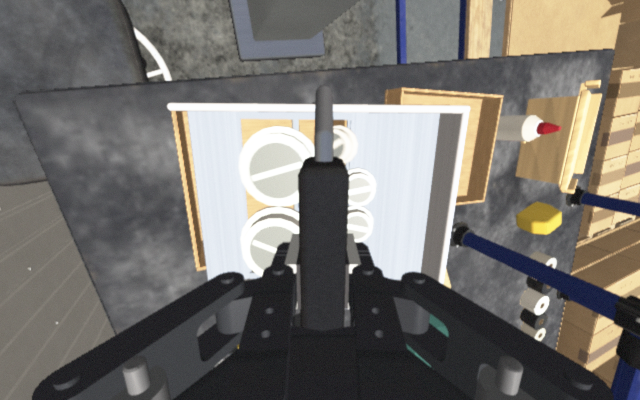

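send_rows:
  series:
    - [[0, 0, 0], [0, 0, 0]]
    - [[0, 0.006, 0], [0, 0, 0]]
    - [[0, -0.006, 0], [0, 0, 0]]
    - [[0, -0.006, 0], [0, 0, 0]]
    - [[0, 0.006, 0], [0, 0, 0]]
    - [[0, 0, 0], [0, 0, 0]]

```text
clock: 14.8
tcp_pos: [0.4508, -0.3068, 0.2449]
orientation: [-2.141, -1.898, -0.413]
contact_force: [1.3, -0.3, -5.0]
grip_width: 0.0194
```

```bash
python3 look.py 10
```

```text
14.8 [ 0.3092  0.4076  0.4826  1.7526 -0.5015  1.3094  2.4323] [ 0.4508 -0.3068  0.2449] [ 1.2859 -0.26   -5.0366] 0.01943987697409298
pitch 21.77054681915659 roll 0.053359455334452924 yaw -6.904217124058361 grip [ 0.4499 -0.3138  0.2625] mesh [ 0.4525 -0.2937  0.1511] lip [ 0.4433 -0.3692  0.138 ]
```

View pics/w10.png

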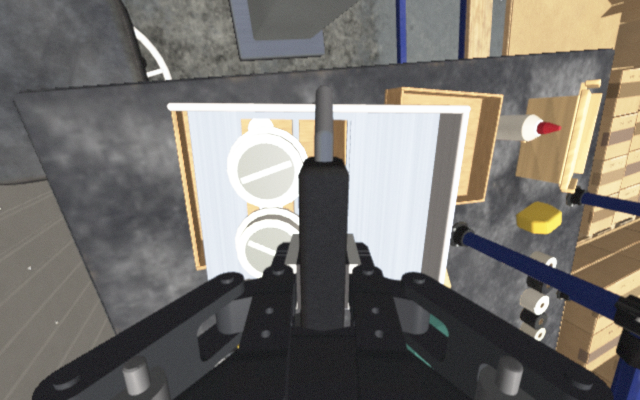

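```bash
python3 - <<'E'
import cv2
from bench import grab_frame
f=grab_frame("wrist")["frame"][:,:,::-1]
cv2.imwrite("pics/w10z.png",cv2.resize(f[95:295,160:360],None,fx=3,fy=3,interpolation=cv2.INTER_CUBIC))
f=grab_frame("top")["frame"][:,:,::-1]
cv2.imwrite("pics/t10z.png",cv2.resize(f[190:290,340:460],None,fx=5,fy=5,interpolation=cv2.INTER_CUBIC))
f=grab_frame("side")["frame"][:,:,::-1]
cv2.imwrite("pics/s10z.png",cv2.resize(f[90:240,300:440],None,fx=4,fy=4,interpolation=cv2.INTER_CUBIC))
E
```

```text
(no output)
```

View pics/w10z.png

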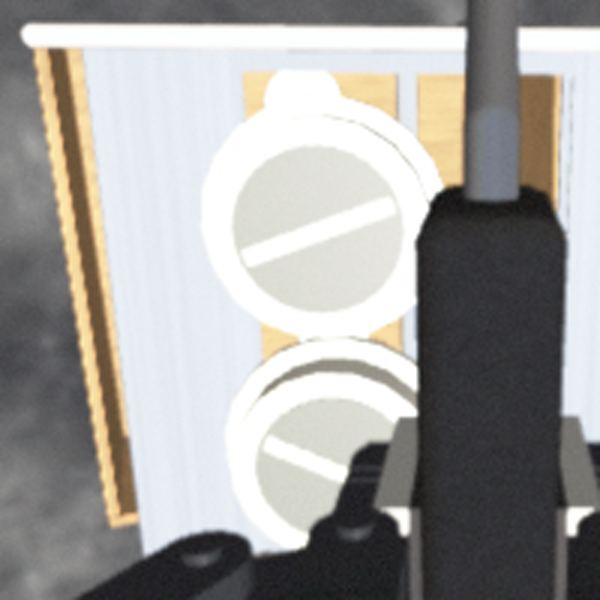

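View pics/t10z.png

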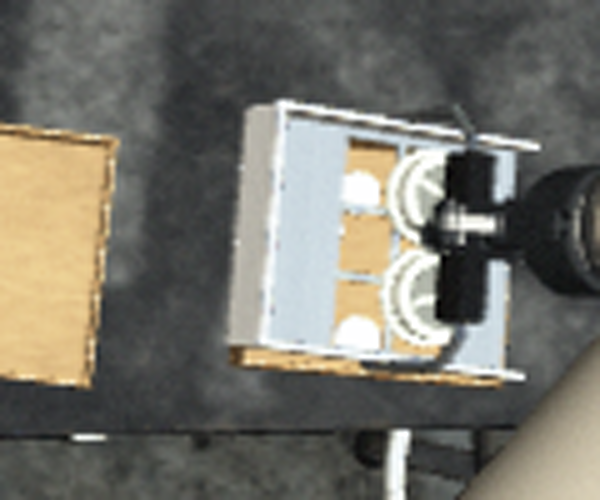

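View pics/s10z.png

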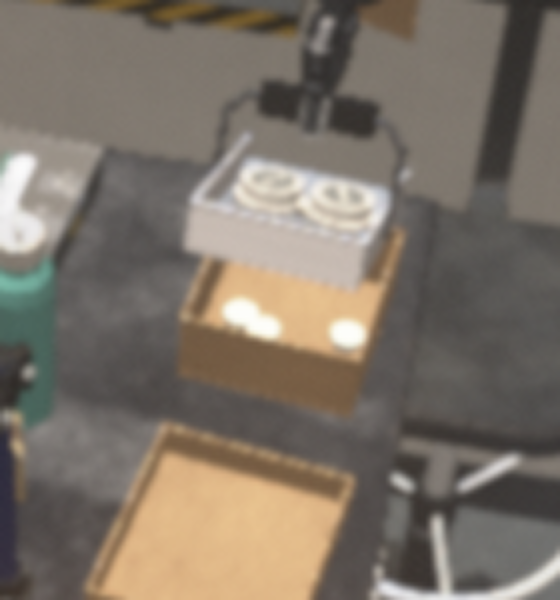

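```bash
python3 - <<'E'
from bench import r,grab_frame
from ik import *
o=r.get_obs();w=grab_frame("wrist");cw=cam(w,o["tcp_pos"],o["orientation"]);T0=obsT(o)
s=grab_frame("side");cs=cam(s)
p=plane(w,260,125,.014,cw);print("on box floor:",p,"side px",(proj(s,p,cs)-[300,90])*4)
for u,v in [(240,311),(265,325),(347,333)]:
    q=plane(s,u/4+300,v/4+90,.014,cs);print(q,"wrist px",proj(w,q,cw))
def pos(p,z):return gripT(about([.451,-.296,z],[.0225,0,-.111],-7,p),-7,p)
show(screw(T0,pos(-19,.16),12))
E
```

```text
on box floor: [ 0.3888 -0.2906  0.014 ] side px [349.0177 332.911 ]
[ 0.4961 -0.2959  0.014 ] wrist px [270.4797 205.9896]
[ 0.4694 -0.2828  0.014 ] wrist px [276.5678 185.3573]
[ 0.3907 -0.2901  0.014 ] wrist px [260.7099 126.4778]
shift [ 0.0053 -0.      0.0007] turn [-0.    -0.68   0.001] mm/row 5.3 deg/row 3.40
```

send_rows:
  series:
    - [[0.0053, 0, 0.0007], [0, -0.68, 0]]
    - [[0.0053, 0, 0.0007], [0, -0.68, 0]]
    - [[0.0053, 0, 0.0007], [0, -0.68, 0]]
    - [[0.0053, 0, 0.0007], [0, -0.68, 0]]
    - [[0.0053, 0, 0.0007], [0, -0.68, 0]]
    - [[0.0053, 0, 0.0007], [0, -0.68, 0]]
    - [[0.0053, 0, 0.0007], [0, -0.68, 0]]
    - [[0.0053, 0, 0.0007], [0, -0.68, 0]]
    - [[0.0053, 0, 0.0007], [0, -0.68, 0]]
    - [[0.0053, 0, 0.0007], [0, -0.68, 0]]
    - [[0.0053, 0, 0.0007], [0, -0.68, 0]]
    - [[0.0053, 0, 0.0007], [0, -0.68, 0]]
    - [[0, 0, 0], [0, 0, 0]]
    - [[0, 0, 0], [0, 0, 0]]
    - [[0, 0, 0], [0, 0, 0]]

```text
clock: 16.98
tcp_pos: [0.4573, -0.2456, 0.2402]
orientation: [2.173, 1.92, -0.363]
contact_force: [0.4, -0.3, -5.0]
grip_width: 0.0193
```

```bash
python3 look.py 11; python3 - <<'E'
import cv2
from bench import grab_frame
f=grab_frame("top")["frame"][:,:,::-1]
cv2.imwrite("pics/t11z.png",cv2.resize(f[190:290,340:460],None,fx=5,fy=5,interpolation=cv2.INTER_CUBIC))
f=grab_frame("side")["frame"][:,:,::-1]
cv2.imwrite("pics/s11z.png",cv2.resize(f[90:240,300:440],None,fx=4,fy=4,interpolation=cv2.INTER_CUBIC))
E
```

```text
16.975 [-0.314   0.1923  0.5466  2.0247  0.2869  0.9377  1.5015] [ 0.4573 -0.2456  0.2402] [ 0.3809 -0.2775 -5.0232] 0.019267980793207153
pitch -18.98672574739926 roll 0.03466243508753487 yaw -7.055491635811357 grip [ 0.458  -0.2395  0.2582] mesh [ 0.451  -0.2965  0.1605] lip [ 0.4429 -0.3621  0.2002]
```

View pics/w11.png

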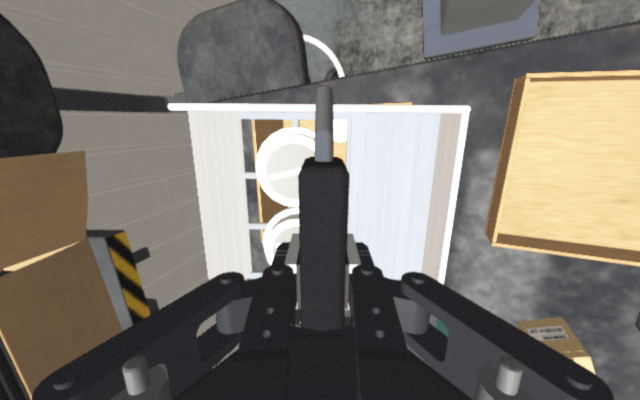

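View pics/t11z.png

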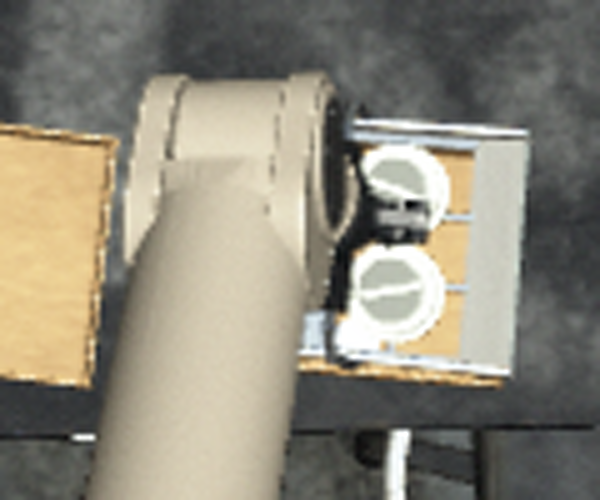

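View pics/s11z.png

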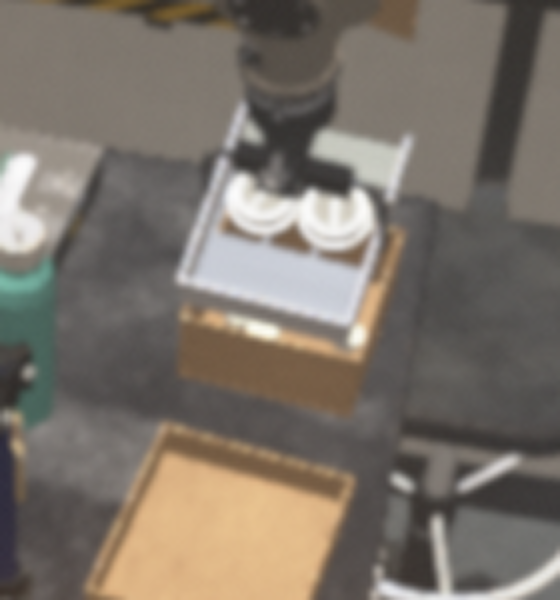

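send_rows:
  series:
    - [[0, 0, 0], [0, -0.4, 0]]
    - [[0, 0, 0], [0, 0, 0]]
    - [[0, 0, 0], [0, 0, 0]]
    - [[0, 0, 0], [0, 0, 0]]
    - [[0, 0, 0], [0, 0, 0]]
    - [[0, 0, 0], [0, 0, 0]]

```text
clock: 17.88
tcp_pos: [0.4576, -0.2449, 0.24]
orientation: [2.15, 1.903, -0.399]
contact_force: [0.3, -0.6, -4.8]
grip_width: 0.0191
```

```bash
python3 look.py 12; python3 - <<'E'
import cv2
from bench import grab_frame
f=grab_frame("top")["frame"][:,:,::-1]
cv2.imwrite("pics/t12z.png",cv2.resize(f[190:290,340:460],None,fx=5,fy=5,interpolation=cv2.INTER_CUBIC))
E
```

```text
17.875 [-0.3391  0.195   0.5481  2.0331  0.3302  0.9385  1.4526] [ 0.4576 -0.2449  0.24  ] [ 0.2644 -0.6272 -4.7682] 0.01910900633081635
pitch -21.025110408306634 roll 0.015813936043976618 yaw -6.951065017165128 grip [ 0.4584 -0.2381  0.2577] mesh [ 0.451  -0.2985  0.1622] lip [ 0.4432 -0.3628  0.2042]
```

View pics/w12.png

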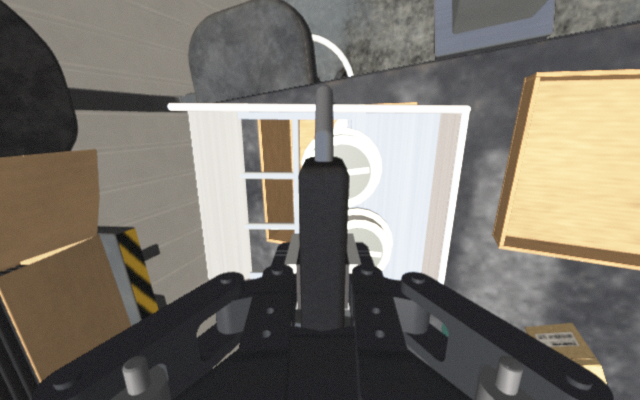

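View pics/t12z.png

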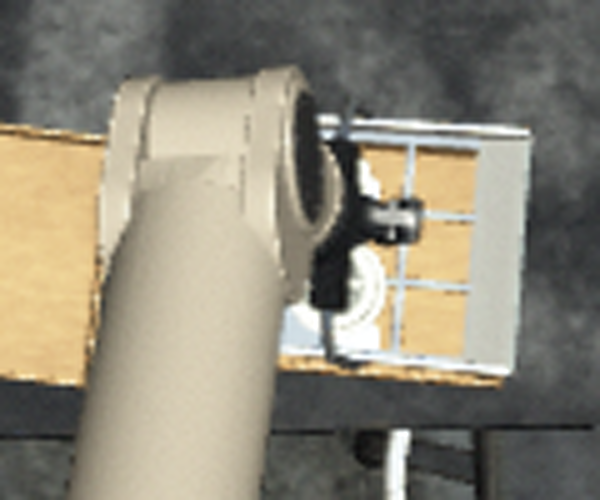

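send_rows:
  series:
    - [[0, 0, 0], [0, 0, 0]]
    - [[0.011, -0.0015, -0.006], [0, 0, 0]]
    - [[0.021, -0.003, -0.0125], [0, 0, 0]]
    - [[0.021, -0.003, -0.0125], [0, 0, 0]]
    - [[0.021, -0.003, -0.0125], [0, 0, 0]]
    - [[0.021, -0.003, -0.0125], [0, 0, 0]]
    - [[0.021, -0.003, -0.0125], [0, 0, 0]]
    - [[0.021, -0.003, -0.0125], [0, 0, 0]]
    - [[0.011, -0.0015, -0.006], [0, 0, 0]]
    - [[0, 0, 0], [0, 0, 0]]

```text
clock: 19.23
tcp_pos: [0.4575, -0.0732, 0.2681]
orientation: [2.147, 1.906, -0.398]
contact_force: [0.4, 0.0, -4.6]
grip_width: 0.0194
```

```bash
python3 look.py 13; python3 - <<'E'
import cv2
from bench import grab_frame
f=grab_frame("top")["frame"][:,:,::-1]
cv2.imwrite("pics/t13z.png",cv2.resize(f[190:290,340:460],None,fx=5,fy=5,interpolation=cv2.INTER_CUBIC))
f=grab_frame("side")["frame"][:,:,::-1]
cv2.imwrite("pics/s13z.png",cv2.resize(f[90:240,300:440],None,fx=4,fy=4,interpolation=cv2.INTER_CUBIC))
E
```

```text
19.225 [-0.5989  0.1211  0.413   2.0261  0.3323  1.1397  1.1054] [ 0.4575 -0.0732  0.2681] [ 0.3758  0.0402 -4.5836] 0.019436401959028703
pitch -21.02078618081587 roll 0.029648412924494865 yaw -6.819411738942068 grip [ 0.4583 -0.0665  0.2858] mesh [ 0.4511 -0.1268  0.1903] lip [ 0.4434 -0.1911  0.2323]
```

View pics/w13.png

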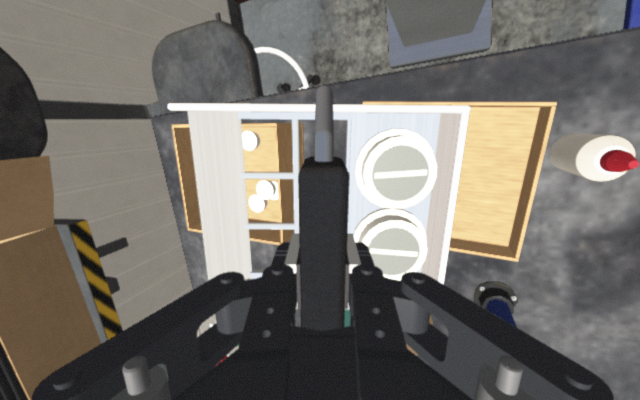

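View pics/t13z.png

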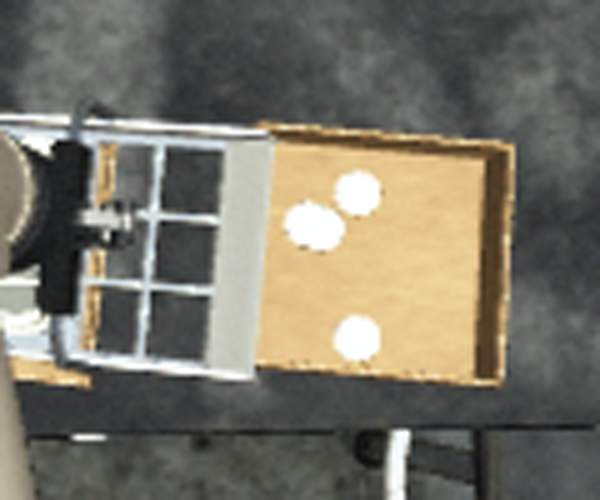

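View pics/s13z.png

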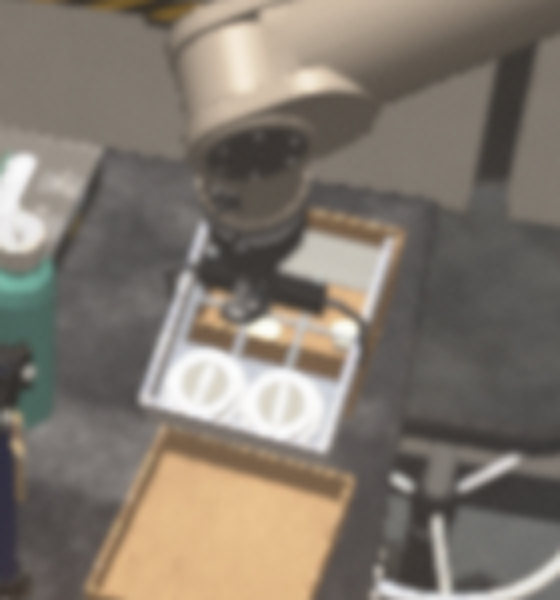

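```bash
python3 - <<'E'
import cv2,numpy as np
from bench import grab_frame
f=grab_frame("top")["frame"]
a=f[205:275,392:445];m=(a.min(2)>205).astype(np.uint8)
k,l,s,c=cv2.connectedComponentsWithStats(m);print(s[1:],c[1:]+[392,205])
z=np.clip((a.astype(float)-180)*3.4,0,255).astype(np.uint8)[:,:,::-1]
cv2.imwrite("pics/t14.png",cv2.resize(z,None,fx=8,fy=8,interpolation=cv2.INTER_CUBIC))
E
```

```text
[[ 0 11  2  1  2]
 [15 19  9  9 63]
 [ 5 25 12 10 86]
 [ 0 39  1  1  1]
 [15 48  9  9 65]] [[392.5        216.        ]
 [411.12698413 228.25396825]
 [402.5        234.86046512]
 [392.         244.        ]
 [411.04615385 257.21538462]]
```

View pics/t14.png

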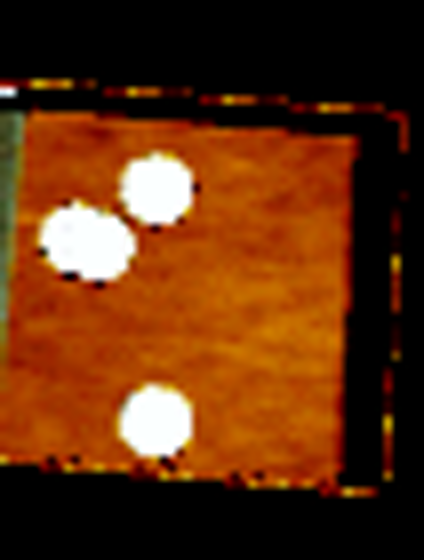

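```bash
cat > plan.py <<'E'
from bench import r
from ik import *
o=r.get_obs();T0=obsT(o)
L=[.098,0,-.095]
def lp(p,lip):return gripT(about(lip,L,-8,p),-8,p)
A=lp(8,[.465,0,.15]);B=lp(20,[.465,0,.145]);C=lp(38,[.465,0,.085]);D=lp(50,[.465,0,.055])
show(screw(T0,A,10));show(screw(A,B,10));show(screw(B,C,10));show(screw(C,D,12))
q=o["joints"]
for T in (A,B,C,D):
    q,a,b=ik(T,q);print(q,a,b,T[:3,3])
E
python3 plan.py
```

```text
shift [ 0.0166 -0.0001  0.0006] turn [0.002 0.581 0.019] mm/row 16.6 deg/row 2.91
shift [-0.0017  0.     -0.0015] turn [-0.    0.24  0.  ] mm/row 2.3 deg/row 1.20
shift [-0.0053  0.      0.0023] turn [0.   0.36 0.  ] mm/row 5.7 deg/row 1.80
shift [-0.0031 -0.      0.0001] turn [0.  0.2 0. ] mm/row 3.1 deg/row 1.00
[-0.4715  0.1665  0.3365  2.0225 -0.2369  0.9496  1.4327] 1.7410622981802473e-06 0.0008422714394236093 [0.477  0.0856 0.2389]
[-0.3109  0.1528  0.3708  2.0595 -0.4857  1.0017  1.7698] 1.3338951809450871e-06 0.000621075011284578 [0.4742 0.0655 0.2499]
[-0.0171  0.3022  0.3756  2.1479 -0.8347  1.131   2.3251] 2.247998490715411e-06 0.0008896710651759849 [0.4692 0.0301 0.2052]
[ 0.1602  0.4502  0.3545  2.1571 -0.9515  1.29    2.5901] 9.980477941635326e-07 0.000395249882061291 [0.4657 0.0047 0.1789]
```

send_rows:
  series:
    - [[0.0166, 0, 0.0006], [0, 0.58, 0.02]]
    - [[0.0166, 0, 0.0006], [0, 0.58, 0.02]]
    - [[0.0166, 0, 0.0006], [0, 0.58, 0.02]]
    - [[0.0166, 0, 0.0006], [0, 0.58, 0.02]]
    - [[0.0166, 0, 0.0006], [0, 0.58, 0.02]]
    - [[0.0166, 0, 0.0006], [0, 0.58, 0.02]]
    - [[0.0166, 0, 0.0006], [0, 0.58, 0.02]]
    - [[0.0166, 0, 0.0006], [0, 0.58, 0.02]]
    - [[0.0166, 0, 0.0006], [0, 0.58, 0.02]]
    - [[0.0166, 0, 0.0006], [0, 0.58, 0.02]]
    - [[0, 0, 0], [0, 0, 0]]

```text
clock: 20.8
tcp_pos: [0.4778, 0.0853, 0.239]
orientation: [-2.3, -2.001, -0.16]
contact_force: [-0.3, 0.3, -5.2]
grip_width: 0.0193
```

```bash
python3 look.py 15; python3 plan.py; python3 - <<'E'
import cv2
from bench import grab_frame
f=grab_frame("top")["frame"][:,:,::-1]
cv2.imwrite("pics/t15z.png",cv2.resize(f[160:290,240:400],None,fx=4.5,fy=4.5,interpolation=cv2.INTER_CUBIC))
E
```

```text
20.8 [-0.5331  0.1328  0.3475  2.0357 -0.216   0.946   1.3661] [0.4778 0.0853 0.239 ] [-0.3233  0.2602 -5.1575] 0.019308875400778743
pitch 7.877776516221095 roll 0.08483476996288002 yaw -7.957559298432452 grip [0.4774 0.0827 0.2578] mesh [0.4766 0.0757 0.1448] lip [ 0.4659 -0.0006  0.1503]
shift [ 0.0001 -0.0001  0.    ] turn [0.002 0.003 0.001] mm/row 0.1 deg/row 0.02
shift [-0.0017  0.     -0.0015] turn [-0.    0.24  0.  ] mm/row 2.3 deg/row 1.20
shift [-0.0053  0.      0.0023] turn [0.   0.36 0.  ] mm/row 5.7 deg/row 1.80
shift [-0.0031 -0.      0.0001] turn [0.  0.2 0. ] mm/row 3.1 deg/row 1.00
[-0.4917  0.1676  0.3597  2.0226 -0.2418  0.9507  1.4381] 3.2112004463363915e-07 0.00012139923902640706 [0.477  0.0856 0.2389]
[-0.3308  0.1539  0.3933  2.0596 -0.4895  1.0036  1.774 ] 1.3497848141070264e-06 0.0006189922071032433 [0.4742 0.0655 0.2499]
[-0.0348  0.3039  0.3968  2.1482 -0.839   1.136   2.3299] 2.274370942742877e-06 0.0008905933720422328 [0.4692 0.0301 0.2052]
[ 0.1443  0.4522  0.3744  2.1574 -0.9558  1.2972  2.5951] 1.0111695557070876e-06 0.0003971126400856433 [0.4657 0.0047 0.1789]
```

View pics/w15.png

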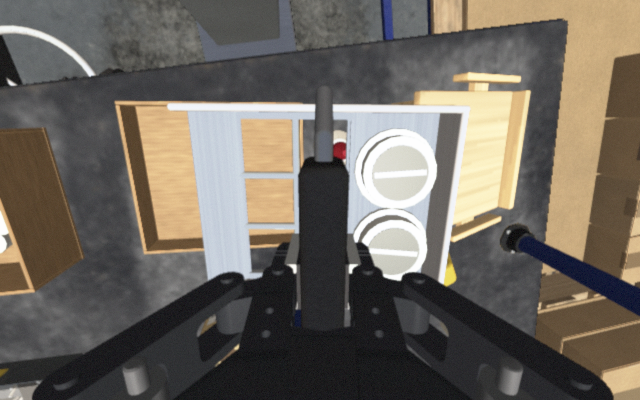

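View pics/t15z.png

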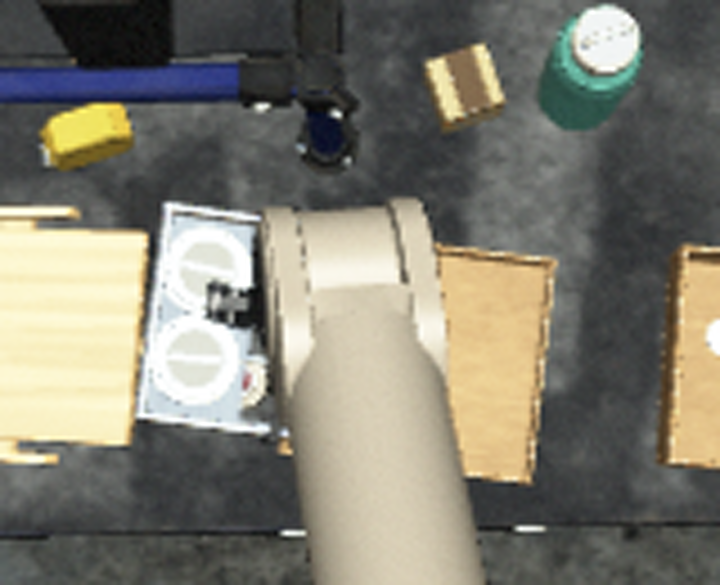

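send_rows:
  series:
    - [[-0.0017, 0, -0.0015], [0, 0.24, 0]]
    - [[-0.0017, 0, -0.0015], [0, 0.24, 0]]
    - [[-0.0017, 0, -0.0015], [0, 0.24, 0]]
    - [[-0.0017, 0, -0.0015], [0, 0.24, 0]]
    - [[-0.0017, 0, -0.0015], [0, 0.24, 0]]
    - [[-0.0017, 0, -0.0015], [0, 0.24, 0]]
    - [[-0.0017, 0, -0.0015], [0, 0.24, 0]]
    - [[-0.0017, 0, -0.0015], [0, 0.24, 0]]
    - [[-0.0017, 0, -0.0015], [0, 0.24, 0]]
    - [[-0.0017, 0, -0.0015], [0, 0.24, 0]]
    - [[-0.0017, 0, -0.0015], [0, 0.24, 0]]
    - [[0, 0, 0], [0, 0, 0]]
    - [[0, 0, 0], [0, 0, 0]]
    - [[0, 0, 0], [0, 0, 0]]
    - [[0, 0, 0], [0, 0, 0]]
    - [[0, 0, 0], [0, 0, 0]]
    - [[0, 0, 0], [0, 0, 0]]
    - [[0, 0, 0], [0, 0, 0]]

```text
clock: 23.15
tcp_pos: [0.475, 0.0645, 0.2508]
orientation: [-2.166, -1.887, -0.407]
contact_force: [0.7, -0.1, -5.0]
grip_width: 0.0197
```

```bash
python3 look.py 16; python3 plan.py
```

```text
23.15 [-0.3743  0.1196  0.3866  2.0702 -0.5052  0.9713  1.733 ] [0.475  0.0645 0.2508] [ 0.6983 -0.1372 -4.9721] 0.019659455637122077
pitch 21.17523301968925 roll 0.12650877905816094 yaw -7.9240392996508175 grip [0.474  0.0577 0.2686] mesh [0.4769 0.0766 0.1569] lip [0.4664 0.0012 0.1446]
shift [ 0.0017 -0.0001  0.0017] turn [ 0.002 -0.263  0.002] mm/row 2.4 deg/row 1.32
shift [-0.0017  0.     -0.0015] turn [-0.    0.24  0.  ] mm/row 2.3 deg/row 1.20
shift [-0.0053  0.      0.0023] turn [0.   0.36 0.  ] mm/row 5.7 deg/row 1.80
shift [-0.0031 -0.      0.0001] turn [0.  0.2 0. ] mm/row 3.1 deg/row 1.00
[-0.5145  0.169   0.3859  2.0227 -0.2474  0.9519  1.4442] 1.1185243608315467e-06 0.0005780756886044757 [0.477  0.0856 0.2389]
[-0.3533  0.1552  0.4187  2.0598 -0.4938  1.0057  1.7788] 1.3683456378190185e-06 0.0006166343968409134 [0.4742 0.0655 0.2499]
[-0.0545  0.3059  0.4206  2.1485 -0.8438  1.1418  2.3354] 2.304505775138608e-06 0.0008916572214333811 [0.4692 0.0301 0.2052]
[ 0.1266  0.4546  0.3966  2.1577 -0.9605  1.3053  2.6006] 1.0261581617786994e-06 0.00039923498363885016 [0.4657 0.0047 0.1789]
```

View pics/w16.png

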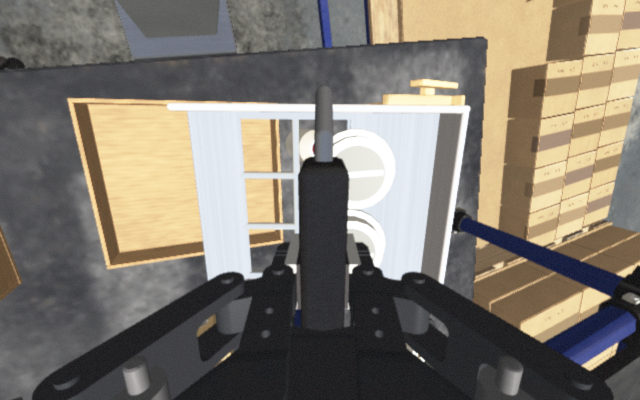

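send_rows:
  series:
    - [[-0.0017, 0, -0.0015], [0, 0.24, 0]]
    - [[0, 0, 0], [0, 0, 0]]
    - [[0, 0, 0], [0, 0, 0]]
    - [[0, 0, 0], [0, 0, 0]]
    - [[0, 0, 0], [0, 0, 0]]
    - [[0, 0, 0], [0, 0, 0]]
    - [[0, 0, 0], [0, 0, 0]]

```text
clock: 24.08
tcp_pos: [0.4747, 0.0625, 0.2516]
orientation: [-2.154, -1.876, -0.428]
contact_force: [0.5, -1.2, -6.1]
grip_width: 0.0191
```

```bash
python3 look.py 17; python3 - <<'E'
from bench import r
from ik import *
o=r.get_obs();T0=obsT(o)
L=[.098,0,-.095]
def lp(p,lip):return gripT(about(lip,L,-8,p),-8,p)
C=lp(38,[.465,0,.085]);D=lp(50,[.465,0,.055])
show(screw(T0,C,8))
E
```

```text
24.075 [-0.3594  0.1218  0.3907  2.0727 -0.5315  0.9786  1.7672] [0.4747 0.0625 0.2516] [ 0.467  -1.1804 -6.1184] 0.01912411308096412
pitch 22.37440745916147 roll 0.1251116787091302 yaw -7.914949436955865 grip [0.4736 0.0553 0.2692] mesh [0.4768 0.0765 0.158 ] lip [0.4664 0.0013 0.144 ]
shift [-0.0064 -0.0001  0.0031] turn [0.002 0.391 0.003] mm/row 7.1 deg/row 1.95
```

View pics/w17.png

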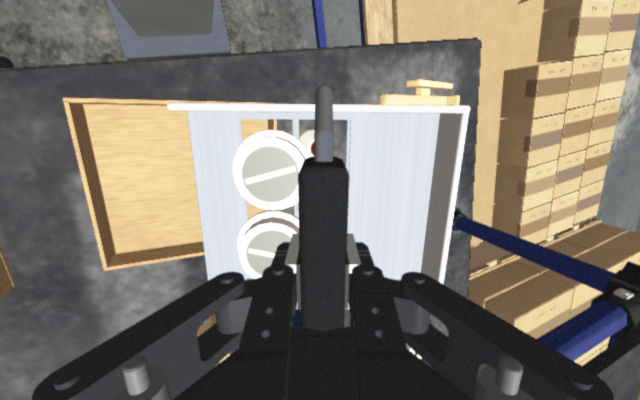

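send_rows:
  series:
    - [[-0.0064, 0, 0.0031], [0, 0.39, 0]]
    - [[-0.0064, 0, 0.0031], [0, 0.39, 0]]
    - [[-0.0064, 0, 0.0031], [0, 0.39, 0]]
    - [[-0.0064, 0, 0.0031], [0, 0.39, 0]]
    - [[-0.0064, 0, 0.0031], [0, 0.39, 0]]
    - [[-0.0064, 0, 0.0031], [0, 0.39, 0]]
    - [[-0.0064, 0, 0.0031], [0, 0.39, 0]]
    - [[-0.0064, 0, 0.0031], [0, 0.39, 0]]
    - [[0, 0, 0], [0, 0, 0]]

```text
clock: 25.25
tcp_pos: [0.4703, 0.0292, 0.2043]
orientation: [-1.982, -1.723, -0.681]
contact_force: [-0.5, -0.8, -4.8]
grip_width: 0.0191
```

```bash
python3 look.py 18; python3 - <<'E'
from bench import r
from ik import *
o=r.get_obs();T0=obsT(o)
L=[.098,0,-.095]
def lp(p,lip):return gripT(about(lip,L,-8,p),-8,p)
D=lp(50,[.465,0,.055])
show(screw(T0,D,12))
E
```

```text
25.25 [-0.1121  0.2887  0.4091  2.1379 -0.9051  1.0795  2.3075] [0.4703 0.0292 0.2043] [-0.4708 -0.7664 -4.7898] 0.019062299694013636
pitch 37.88185130069734 roll 0.06802336358236089 yaw -8.03045565475466 grip [0.4687 0.0176 0.2193] mesh [0.4759 0.0675 0.1179] lip [ 0.4662 -0.0012  0.0841]
shift [-0.003  -0.0001  0.0001] turn [0.001 0.202 0.001] mm/row 3.0 deg/row 1.01
```

View pics/w18.png

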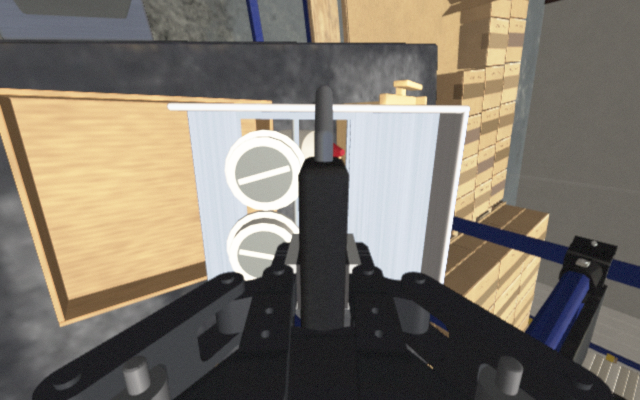

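send_rows:
  series:
    - [[-0.003, 0, 0], [0, 0.2, 0]]
    - [[-0.003, 0, 0], [0, 0.2, 0]]
    - [[-0.003, 0, 0], [0, 0.2, 0]]
    - [[-0.003, 0, 0], [0, 0.2, 0]]
    - [[-0.003, 0, 0], [0, 0.2, 0]]
    - [[-0.003, 0, 0], [0, 0.2, 0]]
    - [[-0.003, 0, 0], [0, 0.2, 0]]
    - [[-0.003, 0, 0], [0, 0.2, 0]]
    - [[-0.003, 0, 0], [0, 0.2, 0]]
    - [[-0.003, 0, 0], [0, 0.2, 0]]
    - [[-0.003, 0, 0], [0, 0.2, 0]]
    - [[0, 0, 0], [0, 0, 0]]
    - [[0, 0, 0], [0, 0, 0]]

```text
clock: 26.92
tcp_pos: [0.4671, 0.0063, 0.1827]
orientation: [-1.848, -1.61, -0.844]
contact_force: [-0.1, 0.2, -3.8]
grip_width: 0.0194
```

```bash
python3 look.py 19
```

```text
26.925 [ 0.0637  0.4373  0.3855  2.1343 -1.0512  1.2407  2.5798] [0.4671 0.0063 0.1827] [-0.0776  0.1727 -3.8413] 0.019358282916123223
pitch 48.97377101434535 roll 0.12490815840062221 yaw -7.92001678042337 grip [ 0.4651 -0.0079  0.1952] mesh [0.4748 0.0604 0.1053] lip [ 0.4664 -0.0006  0.0589]
```

View pics/w19.png

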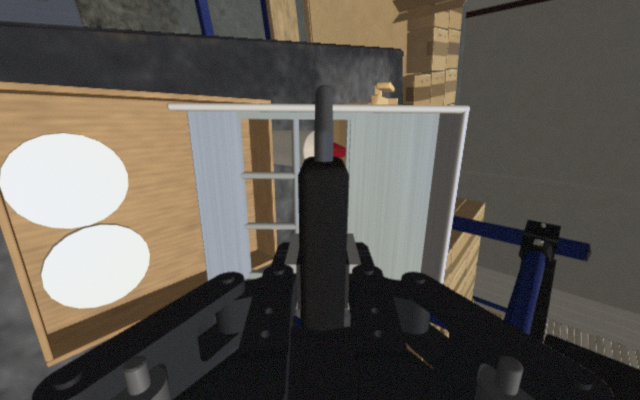

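send_rows:
  series:
    - [[0.0075, 0, -0.0066], [0, 0, 0]]
    - [[0.0151, 0, -0.0131], [0, 0, 0]]
    - [[0.0151, 0, -0.0131], [0, 0, 0]]
    - [[0.0151, 0, -0.0131], [0, 0, 0]]
    - [[0.0151, 0, -0.0131], [0, 0, 0]]
    - [[0.0075, 0, -0.0066], [0, 0, 0]]

```text
clock: 27.72
tcp_pos: [0.4669, 0.0064, 0.2842]
orientation: [-1.847, -1.612, -0.845]
contact_force: [-0.4, -0.9, -5.0]
grip_width: 0.0194
```

```bash
cat > plan2.py <<'E'
from bench import r,grab_frame
from ik import *
o=r.get_obs();T0=obsT(o);print(o["clock"],o["tcp_pos"],o["joints"])
Rt,S=sieveR(-4,-25);pk=np.array([.4918,.3381,.1431])
E_=gripT([.478,.13,.33],-6,0);F=mk(pk+.10*S[:,2],Rt)
show(screw(T0,E_,14));show(screw(E_,F,12));print(E_[:3,3],F[:3,3])
E
python3 plan2.py; python3 - <<'E'
import cv2
from bench import grab_frame
f=grab_frame("top")["frame"][:,:,::-1]
cv2.imwrite("pics/t20.png",cv2.resize(f[160:290,200:460],None,fx=3,fy=3,interpolation=cv2.INTER_CUBIC))
E
```

```text
27.725 [0.4669 0.0064 0.2842] [ 0.0185  0.2624  0.4223  2.0642 -0.9451  1.3417  2.3564]
shift [ 0.0091 -0.0003  0.0023] turn [ 0.015 -0.7   -0.024] mm/row 9.4 deg/row 3.50
shift [ 0.0219 -0.0005  0.0022] turn [-0.007 -0.417 -0.033] mm/row 22.0 deg/row 2.09
[0.478 0.13  0.311] [0.4947 0.3803 0.2337]
```

View pics/t20.png

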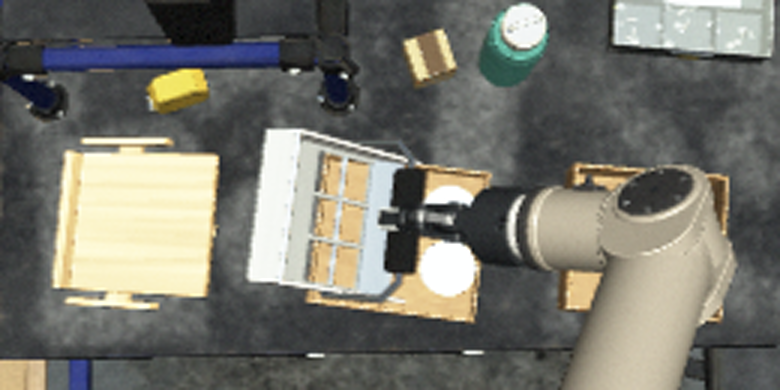

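send_rows:
  series:
    - [[0.0091, 0, 0.0023], [0.015, -0.7, -0.024]]
    - [[0.0091, 0, 0.0023], [0.015, -0.7, -0.024]]
    - [[0.0091, 0, 0.0023], [0.015, -0.7, -0.024]]
    - [[0.0091, 0, 0.0023], [0.015, -0.7, -0.024]]
    - [[0.0091, 0, 0.0023], [0.015, -0.7, -0.024]]
    - [[0.0091, 0, 0.0023], [0.015, -0.7, -0.024]]
    - [[0.0091, 0, 0.0023], [0.015, -0.7, -0.024]]
    - [[0.0091, 0, 0.0023], [0.015, -0.7, -0.024]]
    - [[0.0091, 0, 0.0023], [0.015, -0.7, -0.024]]
    - [[0.0091, 0, 0.0023], [0.015, -0.7, -0.024]]
    - [[0.0091, 0, 0.0023], [0.015, -0.7, -0.024]]
    - [[0.0091, 0, 0.0023], [0.015, -0.7, -0.024]]
    - [[0.0091, 0, 0.0023], [0.015, -0.7, -0.024]]
    - [[0.0091, 0, 0.0023], [0.015, -0.7, -0.024]]

```text
clock: 29.52
tcp_pos: [0.4805, 0.1304, 0.3084]
orientation: [-2.334, -2.1, 0.009]
contact_force: [-0.1, 0.0, -5.4]
grip_width: 0.0196
```

```bash
python3 look.py 21;python3 plan2.py; python3 - <<'E'
from bench import r
from ik import *
T0=obsT(r.get_obs());Rt,S=sieveR(-4,-25);pk=np.array([.4918,.3381,.1431])
show(screw(T0,mk(pk+.10*S[:,2],Rt),12))
E
```

```text
29.525 [-0.5479  0.1114  0.173   1.8765 -0.0207  1.1617  1.0981] [0.4805 0.1304 0.3084] [-0.1162  0.0074 -5.3659] 0.019575525340798962
pitch -0.173473422660305 roll -0.31627649708332606 yaw -6.0233126560395425 grip [0.4806 0.1304 0.3274] mesh [0.4776 0.1078 0.2165] lip [0.4698 0.0327 0.2327]
29.575 [0.4804 0.1336 0.308 ] [-0.5506  0.1135  0.1688  1.8749 -0.0196  1.1619  1.0953]
shift [-0.0003 -0.0001 -0.0002] turn [-0.005  0.003  0.003] mm/row 0.4 deg/row 0.03
shift [ 0.0219 -0.0005  0.0022] turn [-0.007 -0.417 -0.033] mm/row 22.0 deg/row 2.09
[0.478 0.13  0.311] [0.4947 0.3803 0.2337]
shift [ 0.0216 -0.0006  0.0019] turn [-0.012 -0.413 -0.028] mm/row 21.7 deg/row 2.07
```

send_rows:
  series:
    - [[0.0216, -0.0006, 0.002], [-0.012, -0.414, -0.03]]
    - [[0.0216, -0.0006, 0.002], [-0.012, -0.414, -0.03]]
    - [[0.0216, -0.0006, 0.002], [-0.012, -0.414, -0.03]]
    - [[0.0216, -0.0006, 0.002], [-0.012, -0.414, -0.03]]
    - [[0.0216, -0.0006, 0.002], [-0.012, -0.414, -0.03]]
    - [[0.0216, -0.0006, 0.002], [-0.012, -0.414, -0.03]]
    - [[0.0216, -0.0006, 0.002], [-0.012, -0.414, -0.03]]
    - [[0.0216, -0.0006, 0.002], [-0.012, -0.414, -0.03]]
    - [[0.0216, -0.0006, 0.002], [-0.012, -0.414, -0.03]]
    - [[0.0216, -0.0006, 0.002], [-0.012, -0.414, -0.03]]
    - [[0.0216, -0.0006, 0.002], [-0.012, -0.414, -0.03]]
    - [[0.0216, -0.0006, 0.002], [-0.012, -0.414, -0.03]]
    - [[0, 0, 0], [0, 0, 0]]
    - [[0, 0, 0], [0, 0, 0]]

```text
clock: 31.32
tcp_pos: [0.4972, 0.3761, 0.2346]
orientation: [2.058, 1.912, -0.452]
contact_force: [0.5, -0.7, -4.1]
grip_width: 0.0192
```

```bash
python3 look.py 22; python3 - <<'E'
from bench import r
from ik import *
T0=obsT(r.get_obs());Rt,S=sieveR(-4,-25);pk=np.array([.4918,.3381,.1431])
print("offset in tool axes to park",Rt.T@(pk-T0[:3,3]),"rot",R.from_matrix(T0[:3,:3].T@Rt).as_rotvec(degrees=True))
show(screw(T0,mk(pk+.02*S[:,2],Rt),6))
E
```

```text
31.325 [-0.9323  0.5771  0.0823  1.4596  0.2131  1.462   0.5807] [0.4972 0.3761 0.2346] [ 0.5113 -0.6737 -4.1282] 0.019223443544630278
pitch -24.90748598835844 roll 0.11536735028241966 yaw -4.176852500727214 grip [0.4977 0.3841 0.2518] mesh [0.493  0.3171 0.1606] lip [0.4884 0.2556 0.207 ]
offset in tool axes to park [ 0.0044 -0.0031  0.0995] rot [ 0.057  -0.1182 -0.2664]
shift [ 0.0007 -0.0005  0.0132] turn [ 0.002 -0.004 -0.009] mm/row 13.3 deg/row 0.05
```

View pics/w22.png

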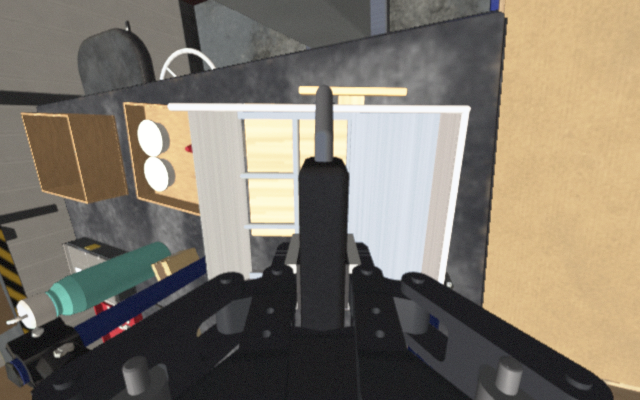

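send_rows:
  series:
    - [[0, -0.0005, 0.013], [0, 0, -0.009]]
    - [[0, -0.0005, 0.013], [0, 0, -0.009]]
    - [[0, -0.0005, 0.013], [0, 0, -0.009]]
    - [[0, -0.0005, 0.013], [0, 0, -0.009]]
    - [[0, -0.0005, 0.013], [0, 0, -0.009]]
    - [[0, -0.0005, 0.013], [0, 0, -0.009]]
    - [[0, 0, 0.008], [0, 0, 0]]
    - [[0, 0, 0.005], [0, 0, 0]]
    - [[0, 0, 0], [0, 0, 0]]

```text
clock: 32.5
tcp_pos: [0.4917, 0.339, 0.1522]
orientation: [2.053, 1.918, -0.452]
contact_force: [-0.4, 0.3, -4.9]
grip_width: 0.0194
```

```bash
cat > pk.py <<'E'
from bench import r
from ik import *
o=r.get_obs();T0=obsT(o);Rt,S=sieveR(-4,-25);pk=np.array([.4918,.3381,.1431])
print("offset in tool axes to park",Rt.T@(pk-T0[:3,3]),"rot",R.from_matrix(T0[:3,:3].T@Rt).as_rotvec(degrees=True), "F tool",Rt.T@o["contact_force"],o["grip_width"])
E
python3 pk.py; python3 look.py 23
```

```text
offset in tool axes to park [0.0031 0.0001 0.0086] rot [ 0.1101 -0.1127  0.0803] F tool [ 2.2842 -0.4325  4.3337] 0.019419519166950727
32.5 [-0.9049  0.6094  0.0792  1.6085  0.2303  1.2787  0.5647] [0.4917 0.339  0.1522] [-0.4148  0.2683 -4.893 ] 0.019419519166950727
pitch -24.887372368858756 roll 0.0659508567431257 yaw -3.880742621236233 grip [0.4923 0.3469 0.1694] mesh [0.4878 0.28   0.0782] lip [0.4836 0.2184 0.1245]
```

View pics/w23.png

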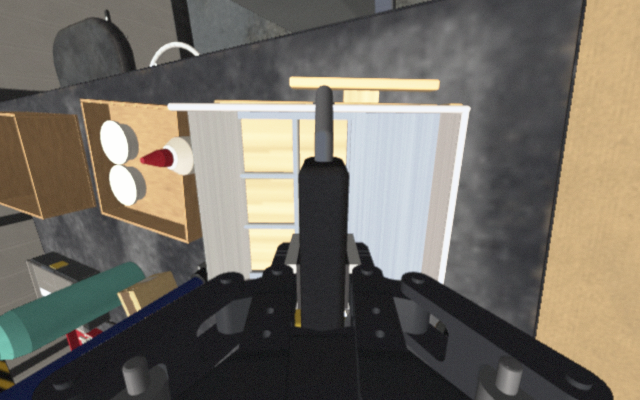

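Continue down the last ~8 mm gently, then slide to the stop.

send_rows:
  series:
    - [[0, 0, 0.003], [0, 0, 0]]
    - [[0, 0, 0.003], [0, 0, 0]]
    - [[0, 0, 0.002], [0, 0, 0]]
    - [[0.001, 0, 0], [0, 0, 0]]
    - [[0.001, 0, 0], [0, 0, 0]]
    - [[0, 0, 0], [0, 0, 0]]

```text
clock: 33.3
tcp_pos: [0.4916, 0.3377, 0.1442]
orientation: [2.053, 1.918, -0.451]
contact_force: [-0.3, 0.1, -4.2]
grip_width: 0.0194
```

```bash
python3 pk.py
```

```text
offset in tool axes to park [0.0009 0.0002 0.0008] rot [ 0.1203 -0.1273  0.0886] F tool [ 1.8306 -0.3172  3.7748] 0.019396768222283752
```

send_rows:
  series:
    - [[0.001, 0, 0.001], [0, 0, 0]]
    - [[0, 0, 0.001], [0, 0, 0]]
    - [[0, 0, 0], [0, 0, 0]]

```text
clock: 33.67
tcp_pos: [0.4921, 0.3377, 0.1433]
orientation: [2.053, 1.917, -0.45]
contact_force: [-1.3, -0.4, 5.5]
grip_width: 0.0193
```

```bash
python3 pk.py
```

```text
offset in tool axes to park [ 0.0004 -0.0003 -0.    ] rot [ 0.1628 -0.1359  0.0405] F tool [-2.7816 -1.2406 -4.7201] 0.01925434642726917
```

send_rows:
  series:
    - [[0, 0, 0], [0, 0, 0]]
    - [[0, 0, 0], [0, 0, 0]]
    - [[0, 0, 0], [0, 0, 0]]
    - [[0, 0, 0], [0, 0, 0]]
    - [[0, 0, 0], [0, 0, 0]]
    - [[0, 0, 0], [0, 0, 0]]
  fingers: 0

```text
clock: 34.42
tcp_pos: [0.4916, 0.3376, 0.142]
orientation: [2.053, 1.918, -0.452]
contact_force: [-0.7, 0.4, 0.0]
grip_width: 0.0854
```

send_rows:
  series:
    - [[0, 0, -0.008], [0, 0, 0]]
    - [[0, 0, -0.016], [0, 0, 0]]
    - [[0, 0, -0.017], [0, 0, 0]]
    - [[0, 0, -0.017], [0, 0, 0]]
    - [[0, 0, -0.017], [0, 0, 0]]
    - [[0, 0, -0.017], [0, 0, 0]]
    - [[0, 0, -0.01], [0, 0, 0]]
    - [[0, 0, 0], [0, 0, 0]]

```text
clock: 35.42
tcp_pos: [0.4945, 0.381, 0.2351]
orientation: [2.053, 1.919, -0.45]
contact_force: [0.1, -0.3, 0.9]
grip_width: 0.0853
```

```bash
python3 look.py 24; python3 - <<'E'
from bench import r, grab_frame
from h import *
o=r.get_obs();f=grab_frame("wrist");cw=cam(f,o["tcp_pos"],o["orientation"])
Rt,S=sieveR(-4,-25);c=np.array([.491,.3477,.1595])
b=np.clip(f["frame"][:,:,::-1].astype(float)*1.3,0,255).astype(np.uint8)
for sx in(-.01,.01):
  for sy in (-.053,.053):
    u=proj(f,c+S@[sx,sy,.016],cw);cv2.circle(b,(int(round(u[0])),int(round(u[1]))),1,(0,0,255),-1)
cv2.imwrite("pics/w24.png",b)
f=grab_frame("top")["frame"][:,:,::-1]
cv2.imwrite("pics/t24.png",cv2.resize(f[160:290,200:460],None,fx=3,fy=3,interpolation=cv2.INTER_CUBIC))
f=grab_frame("side")["frame"][:,:,::-1]
cv2.imwrite("pics/s24.png",cv2.resize(f[120:345,260:440],None,fx=2.6,fy=2.6,interpolation=cv2.INTER_CUBIC))
E
```

```text
35.425 [-0.9376  0.5778  0.0789  1.4563  0.2128  1.4639  0.5784] [0.4945 0.381  0.2351] [ 0.0587 -0.3242  0.8687] 0.08525037246520491
pitch -24.817456768827704 roll 0.10522190601200447 yaw -3.852879487784953 grip [0.4951 0.389  0.2524] mesh [0.4907 0.3221 0.1611] lip [0.4865 0.2604 0.2073]
```

View pics/w24.png

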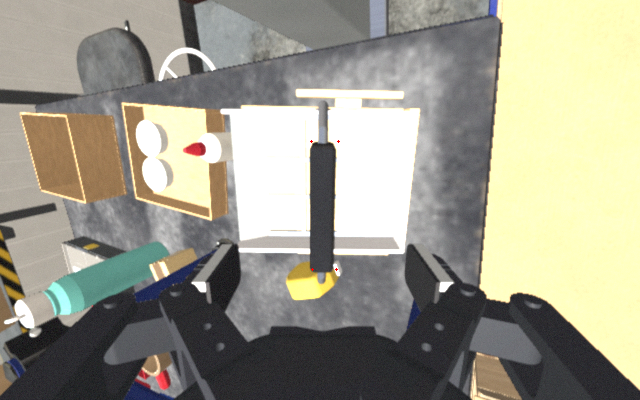

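View pics/t24.png

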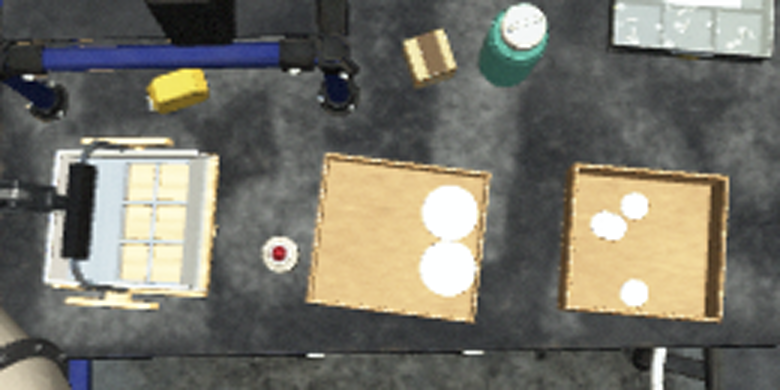

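View pics/s24.png

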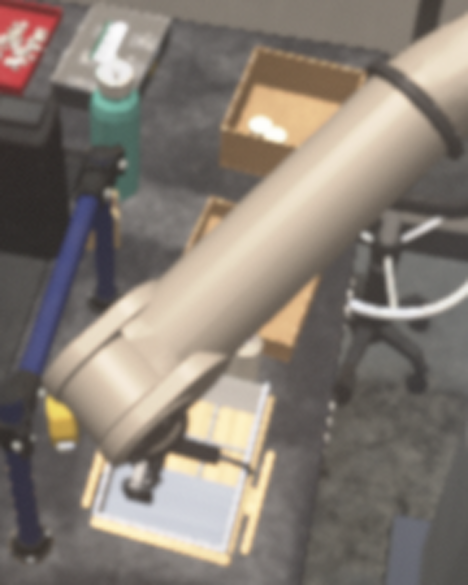

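```bash
python3 - <<'E'
from bench import r
print(r.hand_in()); o=r.get_obs(); print(o["clock"],o["contact_force"])
E
```

```text
the job is handed in; nothing more can be done
None
the job is handed in; nothing more can be done
```

I finished the job and handed it in at about 35.5 s of the 72 s allowed. The interface reports no verdict, so what follows rests on my own checks.

**What I did:** I gripped the bail bar and carried the sieve level to its resting slope to the deep box. Tilting it about 22° lip-down with a small shake dropped the small plugs through the mesh. I then tipped the two large plugs over the lip into the shallow tray at about 49°. Last, I set the sieve back against its stop and let go.

**Last checks:**
- **Small plugs:** the top view shows three white blobs in the deep box. One covers 86 px against about 64 px for a single plug, so I read it as two plugs overlapping. I never saw the fourth as a separate disc. The sieve was empty when I put it back.
- **Large plugs:** both lie flat and well inside the tray.
- **Sieve:** the grip bar is back to within about 1–2 px of its starting place in the wrist view, roughly 1–2 mm. The hand was open and 100 mm clear of it.
- **Bystanders:** the flask, glue bottle, carton and tape measure look unmoved by eye; I did not measure them again.
- **Forces:** the readings at the end of each move stayed below about 7 N.

**Measurements that disagreed:**
- **Tray centre:** the camera views differed by about 10 mm, because the glue bottle hid one corner. That was well within the room available.
- **Weight drop:** the wrist force fell about 1.2 N after sieving, more than the 0.55 N the small plugs weigh. The reading is noisy by about that much, so it confirms nothing.

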